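# Fit the planing stop and butt the leg blank against it

## Robot

A 6-joint arm with a two-finger parallel gripper is mounted at the origin on the work surface. World frame = base frame: x ahead of the robot, y to its left, z up, the work surface at z = 0. Lengths are in m, angles in rad, forces in N, time in s.
With the tool pointing down it reaches from about 0.275 to 0.85 m from the base axis. Payload 19 kg.
Tool frame: the origin (TCP) lies at the centre of the arm's flange, where the gripper is bolted on; the fingertips stand 173 mm ahead of it and the grasp point (between the pads) lies 155 mm ahead of it; y points along the fingers, x is the direction in which the jaws open and shut, and the axes are right-handed (so a half turn about y gives the same grasp; the last joint's range is limited). The gripper opens to 85 mm and grips with 20 to 120 N. Pads are 22 mm wide; open, the fingers measure 114 mm over their backs; the gripper's body (76 mm by 85 mm) begins 54 mm behind the grasp point. The pads swing forward as they close: fully open they stand 13 mm farther back than shut.
Start: joints at [1.141, 0.15, 1.437, -0, 1.554, -0.134], TCP at [0.168, 0.55, 0.405] pointing down, gripper open.
Joint ranges: [-2.8, 2.8], [-0.68, 2.1], [0.12, 2.68], [-1.39, 4.53], [0.16, 2.79], [-2.81, 2.81]. Speed limits (rad/s): [1.89, 1.89, 2.22, 3.01, 3.01, 3.01].

## Interface

Orientations are given as [roll, pitch, yaw] about the fixed x, y, z axes, in that order (R = Rz(yaw) Ry(pitch) Rx(roll)).
In Python, from plant import bot, optics gives the robot as it stands.
- The arm moves only by the tool drive_tool, never from a script. Its argument "rows" is a list of rows, each a list of 7 numbers: the shift along the tool's x, y, z in cm, then the turn, a rotation vector about the tool's x, y, z in rad, then the finger opening in cm, from 0 to 8.54. In form: [[x, y, z, wx, wy, wz, grip], ...]. A call has exactly 5 rows; each row shifts and turns the commanded pose from where the row before left it, along the tool's axes as they then stand; what a row does not reach is not made up. A row lasts 1/12 s, in which the tool goes at most 41.7 mm and 7.16 degrees, less where a joint would pass 70% of its speed; a pose out of reach is approached as far as the arm can. A call with a gripper value outside its range is refused whole. The fingers move at their own pace and stop on an object; "grip_force" is the grip in N (left out, the last holds). Time passes only in rows, so rows that do not move let the fingers close, or fill a call up. It gives the time, the measured TCP pose, the force and the opening at its end, in the units of the state.
- bot.state(): the state, without advancing time (a new reading comes with each control period).
- optics.grab_frame(name): name is "scene" or "top"; returns a dict with "frame" (384x512x3 uint8, red, green, blue), "K" (3x3 intrinsics, pixels), "k1" (the pictures are not rectified: a ray, as slopes to the right and down, at radius r is drawn at 1 + k1 r^2 times it, then the intrinsics apply), "rvec" (rotation vector, rad) and "tvec" (3), from world to camera coordinates, as OpenCV has them. Camera axes: x right, y down, z forward; pixel columns grow to the right and rows downward; lengths in m; the calibration is good to about 2 mm. A picture is of the moment at which its call begins. There is no depth.
- bot.close_job(): hands the job in, once; it reports no verdict.
The state is a dict: "clock": time; "qpos": joint angles; "dq": joint speeds; "effort": joint torques, N m; "position": TCP position; "tcp_rot": TCP orientation; "wrist_force": force on the tool from outside, world axes, zero at the start; "ft_torque": the same for the moment, N m; "grip_width": finger opening in m.
Only numpy, scipy, OpenCV 4.12 (cv2) and the standard library are available. Lean on these libraries where they do the work, as an engineer would, in place of code of your own. Each camera call takes 0.05 s, during which the arm holds its last target. There are 200 camera calls.

## Task

Set the raised bench up for planing: take the planing stop (the steel post with the rectangular head) out of its wooden block, stand it in the holder on the bench's end with a broad face of its head square to the leg blank, and press it down past the spring plunger until it stands on the height screw inside; where the screw is set can only be felt, so press with care and do not force it. Then slide the leg blank along the bench until its end rests gently against the stop. Leave the two like that, let go, and disturb nothing else.

Things in the scene. Friction and masses are not known exactly. Their poses are not given: they have to be found in the camera images.
- planing_stop: The planing stop: steel post, 0.35 kg, upright in a hole of dog_block. Round shank 20 mm in diameter, 80 mm long, its lowest 8 mm tapered to a flat 13 mm foot; on top a rectangular head 46 (x) by 22 (y) by 22 mm high, the only such head in the block. Origin: centre of the foot's underside; z up the shank; y normal to the two broad head faces, which are alike: either may face the blank.
- stop_head (a point): Centre of the planing stop's rectangular head, 91 mm above the foot: the place to grip, across its 22 mm.
- holder_mouth (a point): Centre of the bore's mouth in the post holder, an aluminium block (60 x 50 mm from above, 70 mm high) bolted to the bench's -y end, its top level with the bench top; axes as the bench's. The bore is vertical, 21.5 mm in diameter and runs right through the block.
- plunger_nose (a point): Round steel nose of the spring plunger, at rest 4 mm inside the bore on its +x side, 18 mm below the mouth; its black knob sticks out of the block's +x face. It pushes towards -x with 5 to 9 N: it takes about 6 to 10 N to press the foot past it, then the shank slides with 4 to 9 N of drag. The stop does not sink by its own weight.
- screw_highest (a point): Fixed point on the bore's axis 48 mm below the mouth: the highest setting of the height screw, whose flat hard tip comes up the bore from below and carries the stop's foot. It may be set 0 to 16 mm lower than this point and is not measured. Its tip in the rules, height_screw_c0, is a disc with its centre 3 mm below its face (foot standing on it: distance 3 mm).
- leg_blank: Pine leg blank, a square bar 58 x 58 mm and 180 mm long (y), 0.22 to 0.38 kg, lying on the bench top, 64 to 104 mm short of where the stop's face will be. Origin: centre of its underside; y along its length, its -y end facing the holder.
- blank_end (a point): Centre of the leg blank's -y end face, 90 mm from the blank's middle and 29 mm above the bench top: the end that shall meet the stop.
- bench: The raised bench, fixed: a plywood slab 200 mm (x) by 300 mm (y), its top 100 mm above the table, on two beech bearers. Origin: on the table under the slab's centre; z up; y along its length. The holder's bore is at x = 0, y = -175 mm, so the blank slides towards -y.
- dog_block: Beech block, fixed, 200 mm (x) by 60 mm (y) by 45 mm high, with three round holes of 24 mm diameter, 40 mm deep, at x = -65, 0 and 65 mm; they hold the planing stop and two other dogs in any order. Origin: centre of its underside.
- round_dog: Steel bench dog with a flat round head of 32 mm diameter, 64 mm tall, standing in dog_block; leave it. Origin: its foot.
- pin_dog: Steel bench dog with a narrow dark round knob of 26 mm diameter, 76 mm tall, standing in dog_block; leave it. Origin: its foot.
- mallet: Mallet with blue faces, 232 mm long, 104 mm wide over the faces, lying on the table; leave it. Origin: under its middle.
- try_square: Try square with a dark wooden stock and steel blade, lying on the table; leave it. Origin: under the stock.
- block_plane: Small iron block plane, 160 x 46 mm, on the table; leave it. Origin: under its sole.
- glue_bottle: White glue bottle, 150 mm tall, 56 mm in diameter, on the table; leave it. Origin: centre of its underside.
- chisel: Narrow chisel with a wooden handle, 240 mm long, on the table; leave it. Origin: under its middle.
- pencil: Red pencil, 160 mm long, on the table; leave it. Origin: under its middle.
There are look-alikes about, which are no part of the job. What is shaped like the planing_stop but green is not meant.

How it is judged:
By the outcome, as a careful person would: the job done as asked, in the order asked, and still so for the second after the job is handed in, with the robot touching nothing.
It also fails if it takes over 70 s, if anything falls off the work surface, if the arm or the gripper's body presses on something with over 40 N, if the wrist force passes 120 N, or if a joint passes its speed limit or range.

## Working session

There is one attempt and no reset: what is moved stays moved. The work goes in short steps, Python scripts to look and compute and a tool call to move; the robot and the scene stay as the last step left them, time stands still between calls to the robot, and variables do not carry over. Pictures are saved under pics/ and viewed, about 8 in all and at most 12, crops included, and the job is handed in when it is done.

Besides the shell and the picture viewer there is one more tool, called after "Call:" as name(argument=value, ...), one argument or row to a line, values as JSON. drive_tool: Moves the arm, as the interface text tells. Its arguments: {"type":"object","properties":{"rows":{"type":"array"},"grip_force":{"type":"number"}},"required":["rows"]}

```bash
mkdir -p pics; ls
python3 - <<'E'
from plant import bot, optics
import cv2, pickle
print(bot.state())
for n in ("scene","top"):
    d=optics.grab_frame(n); pickle.dump(d,open(f"pics/{n}0.pkl","wb"))
    cv2.imwrite(f"pics/{n}0.png",cv2.resize(d["frame"][:,:,::-1],(800,600),interpolation=cv2.INTER_CUBIC))
    print(n,d["K"],d["k1"],d["rvec"],d["tvec"])
E
```

```text
pics
{'clock': 0.0, 'qpos': array([ 1.14103205e+00,  1.50921373e-01,  1.43800711e+00,  9.87087837e-06,
        1.55380579e+00, -1.33977860e-01]), 'dq': array([ 0.00043901, -0.00185765,  0.0005258 ,  0.00087286,  0.00012224,
        0.00114915]), 'effort': array([ 1.76966969e-04, -7.13052177e+01, -5.70847249e+01, -2.70498858e-04,
        9.22297302e-03, -3.36598555e-05]), 'position': array([0.16759301, 0.54998356, 0.40412407]), 'tcp_rot': array([-1.57063405e+00,  1.13007238e-03,  1.27500983e+00]), 'wrist_force': array([ 0.20051285,  0.45078577, -0.76289884]), 'ft_torque': array([-0.04947745,  0.0279401 ,  0.05556594]), 'grip_width': 0.08552218034499907}
scene [[352.00842946   0.         255.68491495]
 [  0.         352.00842946 190.3527847 ]
 [  0.           0.           1.        ]] -0.10177950612636923 [ 1.84514219  1.33851388 -0.68645539] [-0.16122523 -0.20580901  1.51155539]
top [[346.54327251   0.         261.85884175]
 [  0.         346.54327251 191.3144894 ]
 [  0.           0.           1.        ]] -0.05441857676611366 [ 2.19658732 -2.18594093  0.10308366] [-0.00113161  0.51934929  1.0982043 ]
```

View pics/scene0.png

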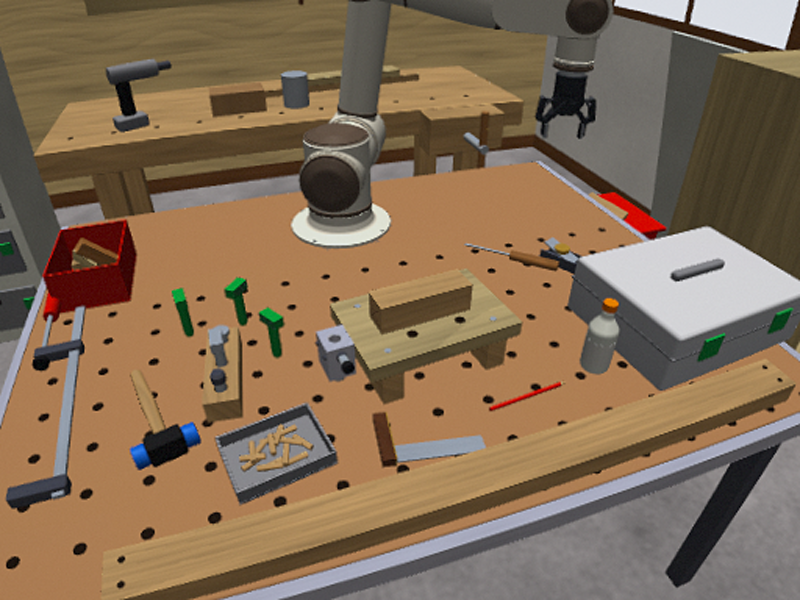

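View pics/top0.png

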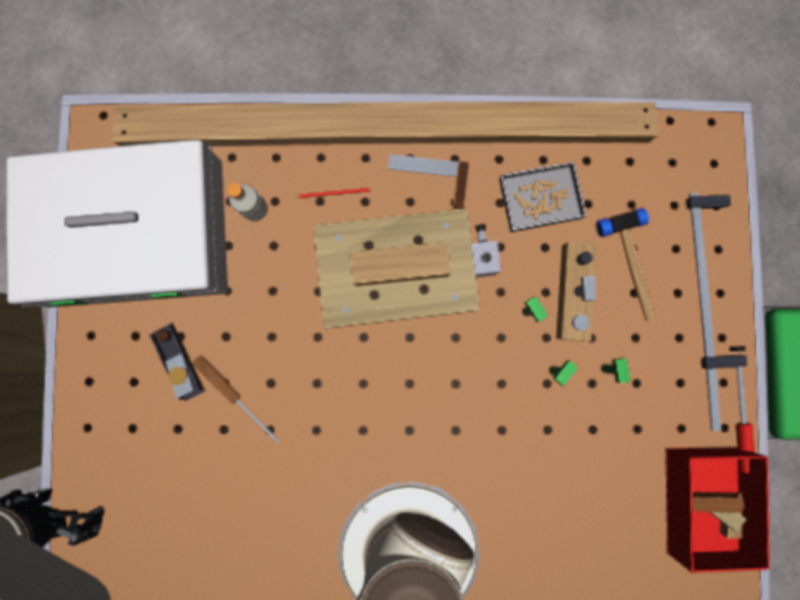

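The scene view shows the bench at its centre, with the holder at about (337,350) and the dog block at (222,370). The top view (800-px scale) shows the bench at (395,265), the bore at (486,258), and the stop head mid-block at about (589,288). The pin dog is at (585,258), the round dog at (581,322), and the green look-alikes are beside the block. Next I'll crop closer to measure.

```bash
cat > h.py <<'E'
import numpy as np, cv2, pickle
from scipy.spatial.transform import Rotation as R
def grab(n,f=None):
    from plant import optics
    d=optics.grab_frame(n)
    if f: pickle.dump(d,open(f,"wb"))
    return d
def load(f): return pickle.load(open(f,"rb"))
def ray(d,uv):
    K=d["K"]; p=np.array([(uv[0]-K[0,2])/K[0,0],(uv[1]-K[1,2])/K[1,1]])
    s=p.copy()
    for _ in range(20): s=p/(1+d["k1"]*(s@s))
    M=cv2.Rodrigues(np.array(d["rvec"]))[0]; t=np.array(d["tvec"]).ravel()
    return -M.T@t, M.T@np.r_[s,1]
def onz(d,uv,z):
    c,v=ray(d,uv); return c+v*(z-c[2])/v[2]
def proj(d,P):
    M=cv2.Rodrigues(np.array(d["rvec"]))[0]; p=M@np.array(P)+np.array(d["tvec"]).ravel()
    s=p[:2]/p[2]; s=s*(1+d["k1"]*(s@s)); K=d["K"]
    return np.array([K[0,0]*s[0]+K[0,2],K[1,1]*s[1]+K[1,2]])
def two(d1,u1,d2,u2):
    c1,v1=ray(d1,u1);c2,v2=ray(d2,u2)
    t=np.linalg.lstsq(np.c_[v1,-v2],c2-c1,rcond=None)[0]
    a,b=c1+t[0]*v1,c2+t[1]*v2
    return (a+b)/2,np.linalg.norm(a-b)
def crop(d,x0,y0,x1,y1,s):
    im=cv2.resize(d["frame"][y0:y1,x0:x1,::-1],None,fx=s,fy=s,interpolation=cv2.INTER_CUBIC)
    for x in range((x0+9)//10*10,x1,10):
        cv2.line(im,((x-x0)*s,0),((x-x0)*s,6),(0,0,255),1)
        if x%20==0: cv2.putText(im,str(x),((x-x0)*s,16),0,.35,(255,0,0),1)
    for y in range((y0+9)//10*10,y1,10):
        cv2.line(im,(0,(y-y0)*s),(6,(y-y0)*s),(0,0,255),1)
        if y%20==0: cv2.putText(im,str(y),(8,(y-y0)*s+4),0,.35,(255,0,0),1)
    return im
E
python3 - <<'E'
from h import *
t=load("pics/top0.pkl"); s=load("pics/scene0.pkl")
a=crop(t,196,125,396,225,4); b=crop(s,125,170,345,270,3)
b=cv2.copyMakeBorder(b,0,0,0,a.shape[1]-b.shape[1],cv2.BORDER_CONSTANT) if b.shape[1]<800 else b
# larger: stack into 800x600: top 400, scene resized
b=cv2.resize(b,(800,200*0+int(b.shape[0]*800/b.shape[1])))[:200]
cv2.imwrite("pics/c1.png",a)
cv2.imwrite("pics/c2.png",crop(s,115,170,315,270,4))
print((ray(t,(256,192))[0]),ray(s,(256,192))[0])
E
```

```text
[0.43444131 0.02134916 1.13427625] [ 1.33249485 -0.26906273  0.71078361]
```

View pics/c1.png

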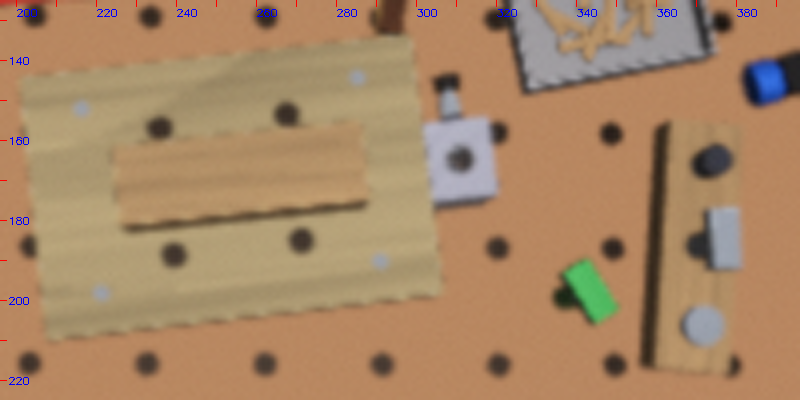

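View pics/c2.png

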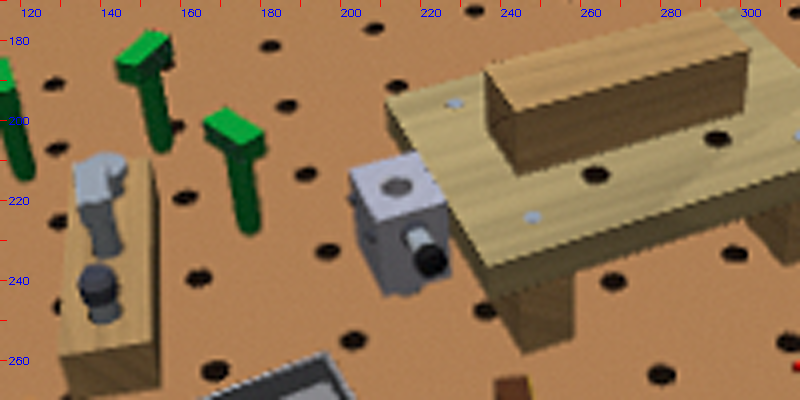

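The top crop shows the bench top with corners at about (195,144), (297,134), (305,199) and (207,210). The bore is at (308,164.5), the head top spans (371–380, 177–192), and the blank top runs from (224,162) to (287,176). The scene crop shows the head at (138,206) and the bore at (211,216). The blank's end face is at about (240,200).

Run:
```python
from h import *
t=load("pics/top0.pkl"); s=load("pics/scene0.pkl")
f=t["frame"]; hsv=cv2.cvtColor(f,cv2.COLOR_RGB2HSV)
np.set_printoptions(precision=4,suppress=True)
def rect(mask,box,z,name,d=t):
    x0,y0,x1,y1=box; m=np.zeros_like(mask); m[y0:y1,x0:x1]=mask[y0:y1,x0:x1]
    c=max(cv2.findContours(m,cv2.RETR_EXTERNAL,cv2.CHAIN_APPROX_NONE)[0],key=cv2.contourArea)
    P=np.array([onz(d,p,z)[:2] for p in c[:,0].astype(float)])
    r=cv2.minAreaRect((P*1000).astype(np.float32)); print(name,"c",np.array(r[0]),"size",r[1],"ang",r[2],"px",c[:,0].mean(0)); return r
def show(u,v): print((u,v),f[v,u],hsv[v,u])
for p in [(375,185),(309,170),(303,170),(210,195),(250,170),(308,165),(368,170),(366,206),(340,215)]: show(*p)
S=hsv[...,1].astype(int);V=hsv[...,2].astype(int)
gray=((S<60)&(V>120)).astype(np.uint8)
rect(gray,(364,174,386,195),.107,"head")
rect(gray,(298,150,322,180),.100,"holder")
rect(gray,(364,198,382,214),.069,"round")
dark=((V<110)).astype(np.uint8)
rect(dark,(302,159,314,171),.100,"bore")
# bench from hand corners
C=[onz(t,p,.1)[:2]*1000 for p in [(194.8,144),(298,133.5),(306,199),(207.5,210)]]
C=np.array(C);print("bench",C.mean(0));d=[C[(i+1)%4]-C[i] for i in range(4)]
print([np.linalg.norm(x) for x in d],[np.degrees(np.arctan2(x[1],x[0])) for x in d])
B=np.array([onz(t,p,.158)[:2]*1000 for p in [(224,162),(285.5,155),(287.5,175.5),(226.5,180.5)]])
d=[B[(i+1)%4]-B[i] for i in range(4)];print("blank",B.mean(0),[np.linalg.norm(x) for x in d],[np.degrees(np.arctan2(x[1],x[0])) for x in d])
print("bore2",two(t,(308.5,164.8),s,(211.5,216)))
print("head2",two(t,(375.7,184.5),s,(138,204)))
```

```text
(375, 185) [153 160 170] [108  26 170]
(309, 170) [179 177 192] [124  20 192]
(303, 170) [163 153 144] [ 14  30 163]
(210, 195) [178 157 116] [ 20  89 178]
(250, 170) [172 138  99] [ 16 108 172]
(308, 165) [112 109 114] [138  11 114]
(368, 170) [167 135  95] [ 17 110 167]
(366, 206) [108  96  88] [ 12  47 108]
(340, 215) [184 135  96] [ 13 122 184]
head c [ 535.5141 -344.5575] size (46.521602630615234, 22.086322784423828) ang 4.47855806350708 px [377.0952 184.119 ]
holder c [ 602.5729 -143.0254] size (76.30003356933594, 54.17884826660156) ang 5.767268657684326 px [310.1184 162.8289]
round c [ 471.7221 -338.843 ] size (28.474075317382812, 31.29142189025879) ang 88.98545837402344 px [371.5714 205.7143]
bore c [ 595.376  -145.4415] size (13.55410385131836, 15.093138694763184) ang 26.926664352416992 px [310.9286 164.4286]
bench [573.3394  33.6417]
[np.float64(314.63783060388477), np.float64(200.85247255324333), np.float64(296.1014243679467), np.float64(203.37576516815972)] [np.float64(-83.65201406629922), np.float64(-173.38129778772975), np.float64(96.65556122071236), np.float64(11.847128878814544)]
blank [574.5297  20.9637] [np.float64(176.3009091154516), np.float64(59.14303294780197), np.float64(173.5130757663095), np.float64(53.37669532872347)] [np.float64(-83.02833986674734), np.float64(-174.56729047994298), np.float64(95.06906257762185), np.float64(8.36200048421433)]
bore2 (array([ 0.5936, -0.1452,  0.0955]), np.float64(0.013518191326829902))
head2 (array([ 0.5319, -0.3341,  0.1358]), np.float64(0.00789209828524665))
```

Run:
```python
from h import *
np.set_printoptions(precision=4,suppress=True)
t=load("pics/top0.pkl"); s=load("pics/scene0.pkl")
f=t["frame"]; hsv=cv2.cvtColor(cv2.GaussianBlur(f,(3,3),0),cv2.COLOR_RGB2HSV)
H,S,V=[hsv[...,i].astype(int) for i in range(3)]
def edgefit(axis,rng,lo,hi,fun,z,name):
    # scan lines; find strongest step of fun along the other axis -> world line fit
    P=[]
    for k in rng:
        a=lo(k) if callable(lo) else lo; b=hi(k) if callable(hi) else hi
        a,b=int(a),int(b)
        line=(fun[a:b,k] if axis=='x' else fun[k,a:b]).astype(float)
        g=np.abs(np.gradient(line)); w=np.where(g>.6*g.max(),g,0); i=g.argmax(); sl=slice(max(i-2,0),i+3)
        pos=a+(g[sl]*np.arange(len(g))[sl]).sum()/g[sl].sum()
        P.append(onz(t,(k,pos) if axis=='x' else (pos,k),z)[:2]*1000)
    P=np.array(P,np.float32)
    vx,vy,x,y=cv2.fitLine(P,cv2.DIST_HUBER,0,.01,.01).ravel()
    n=np.array([-vy,vx]); r=(P-[x,y])@n
    print(name,"ang",np.degrees(np.arctan2(vy,vx))%180,"pt",x,y,"res",np.median(np.abs(r)))
    return np.array([x,y]),np.array([vx,vy])
def inter(a,b):
    k=np.linalg.solve(np.c_[a[1],-b[1]],b[0]-a[0]); return a[0]+k[0]*a[1]
Hb=f[...,1].astype(float)/f[...,0]
# bench edges: top  (201,144)-(299,134); bottom (207.5,210)-(306.5,199)
T=edgefit('x',range(206,290),lambda x:144-.102*(x-201)-5,lambda x:144-.102*(x-201)+6,Hb,.1,"bench +x")
Bo=edgefit('x',range(214,302),lambda x:210-.111*(x-207.5)-5,lambda x:210-.111*(x-207.5)+3,Hb,.1,"bench -x")
L=edgefit('y',range(150,204),lambda y:201+.1*(y-144)-5,lambda y:201+.1*(y-144)+6,Hb,.1,"bench +y")
Rr=edgefit('y',[*range(141,152),*range(180,195)],lambda y:299+.116*(y-134)-5,lambda y:299+.116*(y-134)+6,Hb,.1,"bench -y")
c=np.array([inter(T,L),inter(T,Rr),inter(Bo,Rr),inter(Bo,L)]);print("corners",c,"ctr",c.mean(0))
G=f[...,2].astype(float)
bT=edgefit('x',range(232,282),lambda x:161.5-.0877*(x-224.3)-4,lambda x:161.5-.0877*(x-224.3)+5,f[...,1].astype(float)/f[...,0],.158,"blank +x")
bB=edgefit('x',range(232,282),lambda x:182-.098*(x-227)-4,lambda x:182-.098*(x-227)+2,V,.158,"blank -x")
bR=edgefit('y',range(159,173),lambda y:287+.05*(y-156)-4,lambda y:287+.05*(y-156)+5,f[...,1].astype(float)/f[...,0],.158,"blank -y")
bL=edgefit('y',range(165,178),lambda y:224.3+.13*(y-161.5)-4,lambda y:224.3+.13*(y-161.5)+5,f[...,1].astype(float)/f[...,0],.158,"blank +y")
b=np.array([inter(bT,bL),inter(bT,bR),inter(bB,bR),inter(bB,bL)]);print("blank",b,b.mean(0))
# bore centroid (dark weighted)
w=np.clip(165-V[157:172,303:319].astype(float),0,None); yy,xx=np.mgrid[157:172,303:319]
p=((w*xx).sum()/w.sum(),(w*yy).sum()/w.sum());print("bore px",p,onz(t,p,.1)*1000,onz(t,p,.095)*1000)
m=((S<70)&(V>120)&(xx.max()>0)).astype(np.uint8)
m2=np.zeros_like(m);m2[156:177,301:321]=m[156:177,301:321];m2=cv2.morphologyEx(m2,cv2.MORPH_CLOSE,np.ones((7,7)))
cc=max(cv2.findContours(m2,0,1)[0],key=cv2.contourArea);P=np.array([onz(t,q,.1)[:2]*1000 for q in cc[:,0].astype(float)],np.float32);print("holder",cv2.minAreaRect(P))
print("bore2",two(t,p,s,(214.2,216.6)))
```

```text
bench +x ang 96.85633 pt 675.9226 23.29439 res 0.21270013
bench -x ang 96.906204 pt 475.67386 13.75647 res 0.40110424
bench +y ang 7.012794 pt 581.1885 181.13235 res 0.4171672
bench -y ang 6.855042 pt 572.96405 -121.97906 res 0.28707504
corners [[ 655.84    190.3153]
 [ 691.6743 -107.7081]
 [ 493.2749 -131.5591]
 [ 457.2474  165.8862]] ctr [574.5092  29.2336]
blank +x ang 95.94812 pt 605.6926 15.989309 res 0.77290756
blank -x ang 96.46784 pt 548.0071 19.170347 res 0.48667514
blank -y ang 7.1925874 pt 582.6556 -67.698494 res 0.71363413
blank +y ang 5.9549212 pt 566.29675 110.256065 res 0.7267795
blank [[595.5532 113.3078]
 [613.9998 -63.7429]
 [558.205  -70.7841]
 [538.0154 107.3061]] [576.4434  21.5217]
bore px (np.float64(311.1255028157683), np.float64(164.1234915526951)) [ 596.5226 -145.8296  100.    ] [ 597.3062 -146.6378   95.    ]
holder ((592.8870239257812, -143.69070434570312), (61.72398376464844, 55.5528678894043), 5.602930068969727)
bore2 (array([ 0.5972, -0.1458,  0.0968]), np.float64(0.0010742278266727063))
```

Call:
drive_tool(
  rows=[
    [0, 0, 0, 0, 0.11, 0, 5],
    [0, 0, 0, 0, 0.11, 0, 5],
    [0, 0, 0, 0, 0.11, 0, 5],
    [0, 0, 0, 0, 0.11, 0, 5],
    [0, 0, 0, 0, 0.11, 0, 5],
  ],
)

```text
clock: 0.52
position: [0.1676, 0.55, 0.4043]
tcp_rot: [-1.571, 0.001, 0.72]
wrist_force: [-0.9, 0.4, 0.1]
grip_width: 0.0501
```

Call:
drive_tool(
  rows=[
    [0, 0, 0, 0, 0.11, 0, 5],
    [0, 0, 0, 0, 0.11, 0, 5],
    [0, 0, 0, 0, 0.11, 0, 5],
    [0, 0, 0, 0, 0.11, 0, 5],
    [0, 0, 0, 0, 0.11, 0, 5],
  ],
)

```text
clock: 0.93
position: [0.1676, 0.55, 0.4043]
tcp_rot: [-1.571, 0.0, 0.17]
wrist_force: [-0.3, -0.1, -0.1]
grip_width: 0.0504
```

Call:
drive_tool(
  rows=[
    [0, 0, 0, 0, 0.11, 0, 5],
    [0, 0, 0, 0, 0.11, 0, 5],
    [0, 0, 0, 0, 0.11, 0, 5],
    [0, 0, 0, 0, 0.11, 0, 5],
    [0, 0, 0, 0, 0.11, 0, 5],
  ],
)

```text
clock: 1.35
position: [0.1676, 0.55, 0.4043]
tcp_rot: [-1.572, 0.0, -0.38]
wrist_force: [0.1, 0.2, -0.8]
grip_width: 0.0502
```

Call:
drive_tool(
  rows=[
    [0, 0, 0, 0, 0.11, 0, 5],
    [0, 0, 0, 0, 0.11, 0, 5],
    [0, 0, 0, 0, 0.11, 0, 5],
    [0, 0, 0, 0, 0.11, 0, 5],
    [0, 0, 0, 0, 0.11, 0, 5],
  ],
)

```text
clock: 1.77
position: [0.1676, 0.55, 0.4043]
tcp_rot: [-1.571, -0.0, -0.93]
wrist_force: [-0.1, 0.1, 0.2]
grip_width: 0.0503
```

Call:
drive_tool(
  rows=[
    [0, 0, 0, 0, 0.11, 0, 5],
    [0, 0, 0, 0, 0.11, 0, 5],
    [0, 0, 0, 0, 0.11, 0, 5],
    [0, 0, 0, 0, 0.11, 0, 5],
    [0, 0, 0, 0, 0.11, 0, 5],
  ],
)

```text
clock: 2.18
position: [0.1676, 0.55, 0.4043]
tcp_rot: [-1.571, -0.001, -1.48]
wrist_force: [0.2, 0.3, 0.6]
grip_width: 0.05
```

```bash
cat > go.py <<'E'
# go.py x y z yaw_deg : remaining move in tool axes (cm, rad) ; target in mm
import sys; from h import *; from plant import bot
def togo(x,y,z,yaw=None):
    s=bot.state(); r=s["tcp_rot"]; M=R.from_euler("xyz",r)
    d=M.inv().apply(np.array([x,y,z])/1000-s["position"])*100
    w=np.zeros(3)
    if yaw is not None: w=(M.inv()*R.from_euler("xyz",[-np.pi/2,0,np.radians(yaw)])).as_rotvec()
    print("t",round(s["clock"],2),"pos",(s["position"]*1000).round(1),"rpy",np.degrees(r).round(2),"F",s["wrist_force"].round(1),"w",round(s["grip_width"]*1000,1),"q",s["qpos"].round(2))
    print("togo cm",d.round(3),"rot",w.round(4))
if __name__=="__main__": togo(*map(float,sys.argv[1:]))
E
python3 go.py 535.5 -344.5 360 -85.5
```

```text
t 2.18 pos [167.6 550.  404.3] rpy [-9.002e+01 -4.000e-02 -8.482e+01] F [0.2 0.3 0.6] w 50.0 q [ 1.14  0.15  1.44 -0.    1.55  2.62]
togo cm [92.401  4.486 28.566] rot [0.0004 0.0118 0.0007]
```

Call:
drive_tool(
  rows=[
    [3.08, 0, 0.952, 0, 0.012, 0, 5],
    [3.08, 0, 0.952, 0, 0, 0, 5],
    [3.08, 0, 0.952, 0, 0, 0, 5],
    [3.08, 0, 0.952, 0, 0, 0, 5],
    [3.08, 0, 0.952, 0, 0, 0, 5],
  ],
)

```text
clock: 2.6
position: [0.2284, 0.3993, 0.4043]
tcp_rot: [-1.571, -0.0, -1.487]
wrist_force: [0.5, 0.2, 0.5]
grip_width: 0.05
```

Call:
drive_tool(
  rows=[
    [3.08, 0, 0.952, 0, 0, 0, 5],
    [3.08, 0, 0.952, 0, 0, 0, 5],
    [3.08, 0, 0.952, 0, 0, 0, 5],
    [3.08, 0, 0.952, 0, 0, 0, 5],
    [3.08, 0, 0.952, 0, 0, 0, 5],
  ],
)

```text
clock: 3.02
position: [0.2886, 0.2497, 0.4046]
tcp_rot: [-1.571, -0.0, -1.487]
wrist_force: [0.8, -0.1, -0.3]
grip_width: 0.0497
```

Call:
drive_tool(
  rows=[
    [3.08, 0, 0.952, 0, 0, 0, 5],
    [3.08, 0, 0.952, 0, 0, 0, 5],
    [3.08, 0, 0.952, 0, 0, 0, 5],
    [3.08, 0, 0.952, 0, 0, 0, 5],
    [3.08, 0, 0.952, 0, 0, 0, 5],
  ],
)

```text
clock: 3.43
position: [0.349, 0.1002, 0.4047]
tcp_rot: [-1.57, -0.0, -1.487]
wrist_force: [0.2, -0.0, -0.6]
grip_width: 0.0498
```

Call:
drive_tool(
  rows=[
    [3.08, 0, 0.952, 0, 0, 0, 5],
    [3.08, 0, 0.952, 0, 0, 0, 5],
    [3.08, 0, 0.952, 0, 0, 0, 5],
    [3.08, 0, 0.952, 0, 0, 0, 5],
    [3.08, 0, 0.952, 0, 0, 0, 5],
  ],
)

```text
clock: 3.85
position: [0.4094, -0.0495, 0.4046]
tcp_rot: [-1.571, -0.0, -1.487]
wrist_force: [1.2, 1.8, 0.1]
grip_width: 0.0501
```

Call:
drive_tool(
  rows=[
    [3.08, 0, 0.952, 0, 0, 0, 5],
    [3.08, 0, 0.952, 0, 0, 0, 5],
    [3.08, 0, 0.952, 0, 0, 0, 5],
    [3.08, 0, 0.952, 0, 0, 0, 5],
    [3.08, 0, 0.952, 0, 0, 0, 5],
  ],
)

```text
clock: 4.27
position: [0.4699, -0.1989, 0.4044]
tcp_rot: [-1.571, 0.0, -1.487]
wrist_force: [-0.4, 0.5, 0.8]
grip_width: 0.0501
```

Call:
drive_tool(
  rows=[
    [3.08, 0, 0.952, 0, 0, 0, 5],
    [3.08, 0, 0.952, 0, 0, 0, 5],
    [3.08, 0, 0.952, 0, 0, 0, 5],
    [3.08, 0, 0.952, 0, 0, 0, 5],
    [3.08, 0, 0.952, 0, 0, 0, 5],
  ],
)

```text
clock: 4.68
position: [0.5303, -0.3483, 0.4042]
tcp_rot: [-1.571, 0.0, -1.487]
wrist_force: [0.2, -0.0, 0.4]
grip_width: 0.0495
```

```bash
python3 go.py 535.5 -344.5 251 -85.5
```

```text
t 4.68 pos [ 530.3 -348.3  404.2] rpy [-9.003e+01  2.000e-02 -8.521e+01] F [ 0.2 -0.   0.4] w 49.5 q [-0.7   0.28  1.29 -0.    1.58  0.78]
togo cm [-0.328 15.321  0.561] rot [ 0.0005  0.0051 -0.0004]
```

Call:
drive_tool(
  rows=[
    [-0.33, 1, 0.56, 0, 0.005, 0, 5],
    [0, 2, 0, 0, 0, 0, 5],
    [0, 2, 0, 0, 0, 0, 5],
    [0, 2, 0, 0, 0, 0, 5],
    [0, 0, 0, 0, 0, 0, 5],
  ],
)

```text
clock: 5.1
position: [0.5348, -0.3426, 0.3303]
tcp_rot: [-1.575, 0.004, -1.492]
wrist_force: [-0.0, 1.1, 0.1]
grip_width: 0.0503
```

```bash
python3 go.py 535.5 -344.5 251 -85.5
python3 - <<'E'
from h import *
s=grab("scene","pics/s1.pkl"); t=grab("top","pics/t1.pkl")
a=crop(s,90,130,220,270,4); b=crop(t,320,140,400,280,3)
h=max(a.shape[0],b.shape[0]); b=cv2.copyMakeBorder(b,0,h-b.shape[0],0,0,0)
cv2.imwrite("pics/c3.png",np.hstack([a,b]))
E
```

```text
t 5.1 pos [ 534.8 -342.6  330.3] rpy [-90.26   0.24 -85.49] F [-0.   1.1  0.1] w 50.3 q [-0.69  0.31  1.39 -0.    1.44  0.8 ]
togo cm [0.228 7.928 0.093] rot [ 0.0045  0.0001 -0.0042]
```

View pics/c3.png

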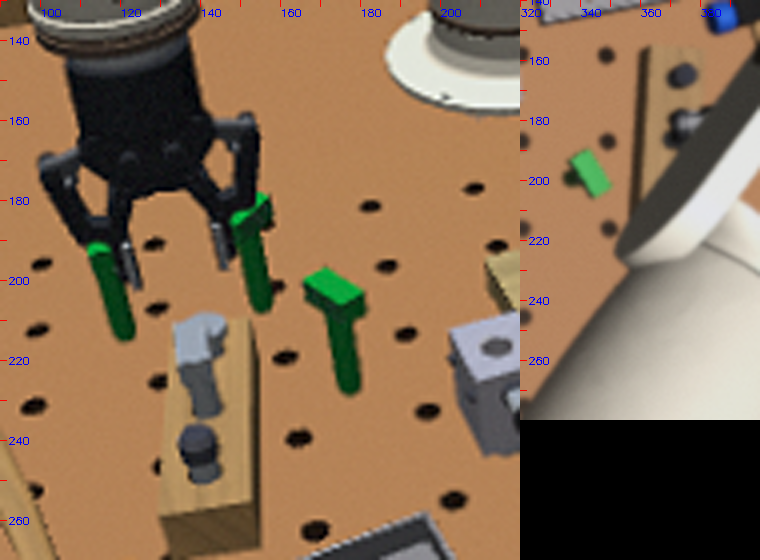

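The scene crop shows the gripper open above the block, with fingertips at about (123,201) and (146,196), and the stop head at about (138,213). Next I'll check the projection and refine the head position from the scene view.

Run:
```python
from h import *
s=load("pics/s1.pkl"); np.set_printoptions(precision=1,suppress=True)
y=np.radians(-85.5); ux=np.array([np.cos(y),np.sin(y),0])
c=np.array([.5348,-.3426,.3303])
for sg in(-1,1): print("tip",proj(s,c+[0,0,-.165]+sg*ux*.025))
yd=np.radians(4.5); hx=np.array([np.cos(yd),np.sin(yd),0]);hy=np.array([-hx[1],hx[0],0])
H=np.array([.5355,-.3445,.107])
for a,b in[(1,1),(1,-1),(-1,-1),(-1,1)]: print("headtop",proj(s,H+a*.023*hx+b*.011*hy))
for a,b in[(1,1),(1,-1)]: print("headbot",proj(s,H+a*.023*hx+b*.011*hy-[0,0,.022]))
```

```text
tip [143.7 194.5]
tip [124.6 198.8]
headtop [143.  218.1]
headtop [134.7 220.1]
headtop [132.7 210.1]
headtop [140.6 208.3]
headbot [144.5 224.4]
headbot [136.3 226.3]
```

Call:
drive_tool(
  rows=[
    [0, 1, 0, 0, 0, 0, 5],
    [0, 2, 0, 0, 0, 0, 5],
    [0, 2, 0, 0, 0, 0, 5],
    [0, 1, 0, 0, 0, 0, 5],
    [0, 0, 0, 0, 0, 0, 5],
  ],
)

```text
clock: 5.62
position: [0.535, -0.3428, 0.273]
tcp_rot: [-1.573, 0.002, -1.492]
wrist_force: [-0.5, -0.2, 0.9]
grip_width: 0.0497
```

```bash
python3 go.py 535.5 -344.5 251 -85.5
```

```text
t 5.62 pos [ 535.  -342.8  273. ] rpy [-9.010e+01  9.000e-02 -8.549e+01] F [-0.5 -0.2  0.9] w 49.7 q [-0.69  0.35  1.46 -0.    1.33  0.8 ]
togo cm [0.181 2.201 0.042] rot [ 0.0018  0.0002 -0.0016]
```

Call:
drive_tool(
  rows=[
    [0.15, 0.8, 0, 0, 0, 0, 5],
    [0, 0.7, 0, 0, 0, 0, 5],
    [0, 0.7, 0, 0, 0, 0, 4],
    [0, 0, 0, 0, 0, 0, 3],
    [0, 0, 0, 0, 0, 0, 3],
  ],
  grip_force=30,
)

```text
clock: 6.03
position: [0.5353, -0.3444, 0.2526]
tcp_rot: [-1.571, 0.0, -1.492]
wrist_force: [-0.5, -0.1, -0.4]
grip_width: 0.03
```

Call:
drive_tool(
  rows=[
    [0, 0, 0, 0, 0, 0, 2.6],
    [0, 0, 0, 0, 0, 0, 2.3],
    [0, 0, 0, 0, 0, 0, 1.8],
    [0, 0, 0, 0, 0, 0, 1.5],
    [0, 0, 0, 0, 0, 0, 1.5],
  ],
  grip_force=60,
)

```text
clock: 6.45
position: [0.5354, -0.3446, 0.2534]
tcp_rot: [-1.57, -0.001, -1.492]
wrist_force: [-1.2, -1.8, 5.1]
grip_width: 0.0211
```

```bash
python3 go.py 535.5 -344.5 251 -85.5
```

```text
t 6.45 pos [ 535.4 -344.6  253.4] rpy [-8.996e+01 -6.000e-02 -8.549e+01] F [-1.2 -1.8  5.1] w 21.1 q [-0.69  0.37  1.48 -0.    1.29  0.8 ]
togo cm [-0.013  0.24   0.01 ] rot [-0.0006  0.0002  0.0011]
```

Call:
drive_tool(
  rows=[
    [0, -1, 0, 0, 0, 0, 1.5],
    [0, -1.5, 0, 0, 0, 0, 1.5],
    [0, -2, 0, 0, 0, 0, 1.5],
    [0, -2, 0, 0, 0, 0, 1.5],
    [0, -2, 0, 0, 0, 0, 1.5],
  ],
)

```text
clock: 6.87
position: [0.5352, -0.3442, 0.3389]
tcp_rot: [-1.571, 0.001, -1.492]
wrist_force: [-0.8, -0.4, -3.7]
grip_width: 0.0209
```

Call:
drive_tool(
  rows=[
    [0, -2, 0, 0, 0, 0, 1.5],
    [0, -2, 0, 0, 0, 0, 1.5],
    [0, 0, 0, 0, 0, 0, 1.5],
    [0, 0, 0, 0, 0, 0, 1.5],
    [0, 0, 0, 0, 0, 0, 1.5],
  ],
)

```text
clock: 7.28
position: [0.5352, -0.3443, 0.3766]
tcp_rot: [-1.572, 0.001, -1.492]
wrist_force: [0.3, 0.7, -3.9]
grip_width: 0.021
```

```bash
python3 go.py 596 -145.2 375 -83.1
```

```text
t 7.28 pos [ 535.2 -344.3  376.6] rpy [-9.006e+01  6.000e-02 -8.548e+01] F [ 0.3  0.7 -3.9] w 21.0 q [-0.69  0.29  1.33 -0.    1.53  0.8 ]
togo cm [-19.366   0.171   7.627] rot [ 0.0011 -0.0416 -0.0011]
```

Call:
drive_tool(
  rows=[
    [-1.29, 0, 0.508, 0, 0, 0, 1.5],
    [-1.29, 0, 0.508, 0, 0, 0, 1.5],
    [-1.29, 0, 0.508, 0, 0, 0, 1.5],
    [-1.29, 0, 0.508, 0, 0, 0, 1.5],
    [-1.29, 0, 0.508, 0, 0, 0, 1.5],
  ],
)

```text
clock: 7.7
position: [0.5561, -0.2763, 0.3775]
tcp_rot: [-1.571, 0.0, -1.491]
wrist_force: [0.8, 0.4, -3.5]
grip_width: 0.021
```

Call:
drive_tool(
  rows=[
    [-1.29, 0, 0.508, 0, 0, 0, 1.5],
    [-1.29, 0, 0.508, 0, 0, 0, 1.5],
    [-1.29, 0, 0.508, 0, 0, 0, 1.5],
    [-1.29, 0, 0.508, 0, 0, 0, 1.5],
    [-1.29, 0, 0.508, 0, 0, 0, 1.5],
  ],
)

```text
clock: 8.12
position: [0.5762, -0.2104, 0.3778]
tcp_rot: [-1.571, -0.0, -1.492]
wrist_force: [0.2, -0.3, -3.7]
grip_width: 0.021
```

Call:
drive_tool(
  rows=[
    [-1.29, 0, 0.508, 0, 0, 0, 1.5],
    [-1.29, 0, 0.508, 0, 0, 0, 1.5],
    [-1.29, 0, 0.508, 0, 0, 0, 1.5],
    [-1.29, 0, 0.508, 0, 0, 0, 1.5],
    [-1.29, 0, 0.508, 0, 0, 0, 1.5],
  ],
)

```text
clock: 8.53
position: [0.5964, -0.1442, 0.3777]
tcp_rot: [-1.571, -0.0, -1.492]
wrist_force: [-0.4, 0.1, -3.8]
grip_width: 0.0212
```

Call:
drive_tool(
  rows=[
    [0, 0, 0, 0, -0.0416, 0, 1.5],
    [0, 0, 0, 0, 0, 0, 1.5],
    [0, 0, 0, 0, 0, 0, 1.5],
    [0, 0, 0, 0, 0, 0, 1.5],
    [0, 0, 0, 0, 0, 0, 1.5],
  ],
)

```text
clock: 8.95
position: [0.5961, -0.1458, 0.3777]
tcp_rot: [-1.571, -0.0, -1.452]
wrist_force: [0.5, 0.0, -3.1]
grip_width: 0.0209
```

```bash
python3 go.py 596 -145.2 375 -83.1
python3 - <<'E'
from h import *
s=grab("scene","pics/s2.pkl"); t=grab("top","pics/t2.pkl")
a=crop(s,180,150,280,250,5); b=crop(t,290,120,340,220,5)
cv2.imwrite("pics/c4.png",np.hstack([a,b]))
E
```

```text
t 8.95 pos [ 596.1 -145.8  377.7] rpy [-9.001e+01 -1.000e-02 -8.318e+01] F [ 0.5  0.  -3.1] w 20.9 q [-0.37  0.24  1.38 -0.    1.52  1.09]
togo cm [-0.057  0.269  0.002] rot [ 0.0001 -0.0013  0.0001]
```

View pics/c4.png

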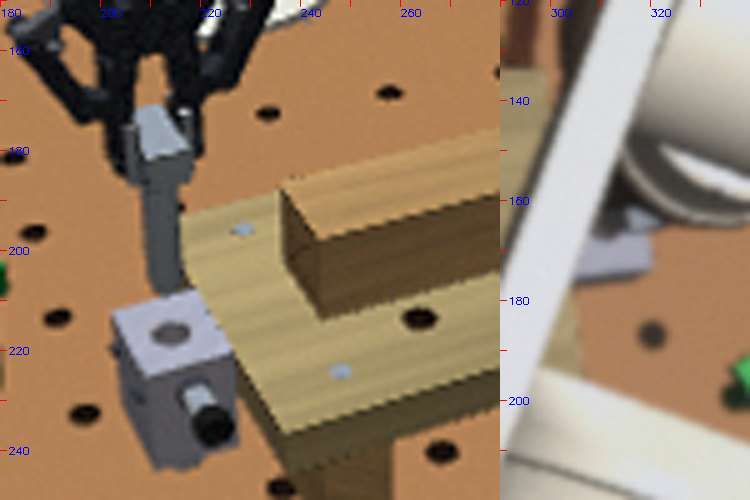

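The crop shows the stop held upright, with the foot at about (213,208), and the shank mid-line near column 213. The bore ellipse is at about (214.2,216.7). Next I'll compare these with the projections.

Run:
```python
from h import *
np.set_printoptions(precision=2,suppress=True)
s=load("pics/s2.pkl"); f=s["frame"].astype(int); V=f.max(2)
for z in (.1293,.135,.15,.165): print(z,proj(s,[.5961,-.1458,z]))
print("bore",proj(s,[.596,-.1452,.1]))
# sensitivity
p=proj(s,[.596,-.145,.129]);print("dx",proj(s,[.606,-.145,.129])-p,"dy",proj(s,[.596,-.135,.129])-p,"dz",proj(s,[.596,-.145,.139])-p)
for v in range(186,212): print(v,[f"{a[0]},{a[2]}" for a in f[v,205:222]])
```

```text
0.1293 [213.1  206.98]
0.135 [212.96 205.3 ]
0.15 [212.56 200.8 ]
0.165 [212.17 196.23]
bore [214.05 215.38]
dx [0.83 2.22] dy [ 3.65 -0.71] dz [-0.26 -2.96]
186 ['121,74', '78,76', '72,68', '47,47', '40,45', '67,70', '70,76', '73,77', '70,76', '69,76', '75,76', '93,82', '92,83', '166,84', '180,87', '180,88', '178,85']
187 ['164,85', '138,77', '125,71', '84,72', '58,64', '70,73', '69,73', '73,78', '74,77', '67,73', '102,66', '176,81', '188,88', '182,88', '180,88', '180,87', '178,86']
188 ['183,89', '187,90', '164,84', '99,74', '54,60', '66,70', '62,64', '70,74', '71,76', '64,70', '110,75', '173,84', '182,87', '180,87', '180,87', '179,86', '178,85']
189 ['179,87', '181,88', '165,83', '95,71', '63,71', '74,78', '76,80', '75,80', '71,74', '66,74', '105,71', '170,84', '182,88', '180,86', '179,87', '180,86', '181,88']
190 ['178,87', '180,89', '185,86', '110,74', '65,73', '75,80', '69,75', '74,79', '74,77', '66,73', '71,56', '123,59', '174,82', '182,88', '180,86', '180,85', '179,84']
191 ['181,89', '183,89', '187,87', '109,69', '63,72', '75,77', '73,75', '76,81', '73,80', '70,77', '44,46',
[... 2872 characters left out ...]
82,84', '146,72', '98,64', '78,81', '73,80', '87,96', '105,108', '129,130', '154,164', '173,201', '179,179', '180,126', '179,111']
209 ['181,84', '180,84', '181,82', '179,91', '182,95', '184,111', '167,112', '135,137', '128,144', '172,196', '182,207', '178,202', '179,202', '177,202', '177,206', '186,146', '179,112']
210 ['181,95', '179,101', '180,112', '177,146', '178,156', '175,193', '176,205', '178,205', '180,204', '178,201', '175,197', '174,197', '177,200', '176,200', '174,201', '173,169', '181,127']
211 ['175,148', '174,173', '173,196', '173,200', '174,200', '173,198', '173,197', '178,201', '177,199', '174,197', '173,194', '176,198', '178,202', '174,195', '170,196', '171,200', '176,150']
```

Run:
```python
from h import *
np.set_printoptions(precision=2,suppress=True)
for fn in("pics/s2.pkl","pics/scene0.pkl","pics/s1.pkl"):
    s=load(fn); V=s["frame"][...,2].astype(float)
    sub=V[213:222,206:223]; yy,xx=np.mgrid[213:222,206:223]
    w=np.clip(185-sub,0,None); 
    if fn=="pics/s2.pkl": print(sub.astype(int))
    p=((w*xx).sum()/w.sum(),(w*yy).sum()/w.sum()); print(p,onz(s,p,.1)*1000)
t=load("pics/top0.pkl");
# holder top outline corners in scene vs prediction
b=np.array([596,-145.2]);a=np.radians(6.9);ux=np.array([np.cos(a),np.sin(a)]);uy=np.array([-ux[1],ux[0]])
for i,j in[(1,1),(1,-1),(-1,-1),(-1,1)]:
    q=np.r_[(b+30*i*ux+25*j*uy)/1000,.1]; print(i,j,"scene",proj(load("pics/s2.pkl"),q),"top",proj(t,q))
```

```text
[[197 196 195 197 199 197 192 189 194 198 194 194 194 195 192 200 174]
 [197 194 196 199 192 179 157 137 133 155 151 179 194 193 197 201 204]
 [195 197 197 192 175 136  92  83  82  84  72 108 178 197 201 198 202]
 [198 200 198 184 119  75  78  86  90  85  79  72 172 198 199 198 198]
 [201 195 196 192 131  75  76  82  86  84  79 105 183 199 199 197 196]
 [198 196 200 202 167 121 106  96  95 103 124 162 194 200 199 197 196]
 [182 201 201 200 199 199 184 162 154 173 201 203 201 197 196 195 196]
 [167 203 200 197 196 195 195 200 200 202 200 199 199 195 197 199 198]
 [110 179 198 195 193 193 196 197 200 200 201 200 194 193 189 192 152]]
(np.float64(213.64498730964468), np.float64(216.48604060913706)) [ 600.25 -147.29  100.  ]
(np.float64(213.6425751594291), np.float64(216.48830853325236)) [ 600.25 -147.3   100.  ]
(np.float64(213.66148867313916), np.float64(216.48414239482202)) [ 600.25 -147.24  100.  ]
1 1 scene [226.62 219.38] top [301.51 155.46]
1 -1 scene [208.93 224.51] top [317.79 153.65]
-1 -1 scene [201.86 211.5 ] top [320.35 173.15]
-1 1 scene [218.87 206.81] top [304.   175.01]
```

Call:
drive_tool(
  rows=[
    [0.07, 0.6, 0.15, 0, 0, 0, 1.5],
    [0, 0.8, 0, 0, 0, 0, 1.5],
    [0, 0.8, 0, 0, 0, 0, 1.5],
    [0, 0, 0, 0, 0, 0, 1.5],
    [0, 0, 0, 0, 0, 0, 1.5],
  ],
)

```text
clock: 9.47
position: [0.5976, -0.1461, 0.3548]
tcp_rot: [-1.572, 0.001, -1.45]
wrist_force: [0.2, 0.2, -2.4]
grip_width: 0.0211
```

Call:
drive_tool(
  rows=[
    [0, 0.15, 0, 0, 0, 0, 1.5],
    [0, 0.15, 0, 0, 0, 0, 1.5],
    [0, 0.15, 0, 0, 0, 0, 1.5],
    [0, 0.15, 0, 0, 0, 0, 1.5],
    [0, 0, 0, 0, 0, 0, 1.5],
  ],
)

```text
clock: 9.88
position: [0.5976, -0.1461, 0.3494]
tcp_rot: [-1.571, -0.0, -1.45]
wrist_force: [0.3, -0.3, -3.8]
grip_width: 0.0211
```

```bash
python3 go.py 597.7 -146.3 349 -83.1
```

```text
t 9.88 pos [ 597.6 -146.1  349.4] rpy [-90.02  -0.   -83.1 ] F [ 0.3 -0.3 -3.8] w 21.1 q [-0.36  0.26  1.42 -0.    1.46  1.09]
togo cm [0.024 0.044 0.007] rot [ 0.0003 -0.0001  0.    ]
```

Call:
drive_tool(
  rows=[
    [0, 0.1, 0, 0, 0, 0, 1.5],
    [0, 0.1, 0, 0, 0, 0, 1.5],
    [0, 0.1, 0, 0, 0, 0, 1.5],
    [0, 0.1, 0, 0, 0, 0, 1.5],
    [0, 0, 0, 0, 0, 0, 1.5],
  ],
)

```text
clock: 10.3
position: [0.5976, -0.1461, 0.3455]
tcp_rot: [-1.571, 0.0, -1.45]
wrist_force: [0.2, 0.8, -3.0]
grip_width: 0.0209
```

```bash
python3 go.py 597.7 -146.3 349 -83.1
```

```text
t 10.3 pos [ 597.6 -146.1  345.5] rpy [-90.02   0.   -83.1 ] F [ 0.2  0.8 -3. ] w 20.9 q [-0.36  0.26  1.43 -0.    1.46  1.09]
togo cm [ 0.026 -0.351  0.004] rot [ 0.0003 -0.     -0.    ]
```

No contact at the rim. I'll keep going down.

Call:
drive_tool(
  rows=[
    [0, 0.1, 0, 0, 0, 0, 1.5],
    [0, 0.1, 0, 0, 0, 0, 1.5],
    [0, 0.1, 0, 0, 0, 0, 1.5],
    [0, 0, 0, 0, 0, 0, 1.5],
    [0, 0, 0, 0, 0, 0, 1.5],
  ],
)

```text
clock: 10.72
position: [0.5976, -0.146, 0.3426]
tcp_rot: [-1.571, 0.0, -1.45]
wrist_force: [-0.6, 0.3, -3.9]
grip_width: 0.0209
```

```bash
python3 go.py 597.7 -146.3 349 -83.1
```

```text
t 10.72 pos [ 597.6 -146.   342.6] rpy [-90.02   0.   -83.1 ] F [-0.6  0.3 -3.9] w 20.9 q [-0.36  0.26  1.43 -0.    1.45  1.09]
togo cm [ 0.03  -0.637  0.006] rot [ 0.0003  0.     -0.0001]
```

Call:
drive_tool(
  rows=[
    [0, 0.1, 0, 0, 0, 0, 1.5],
    [0, 0.1, 0, 0, 0, 0, 1.5],
    [0, 0.1, 0, 0, 0, 0, 1.5],
    [0, 0, 0, 0, 0, 0, 1.5],
    [0, 0, 0, 0, 0, 0, 1.5],
  ],
)

```text
clock: 11.13
position: [0.5974, -0.1459, 0.3399]
tcp_rot: [-1.571, 0.0, -1.45]
wrist_force: [-5.0, 1.9, 4.0]
grip_width: 0.0214
```

```bash
python3 go.py 597.7 -146.3 349 -83.1; python3 -c "
from plant import bot; print(bot.state()['ft_torque'])"
```

```text
t 11.13 pos [ 597.4 -145.9  339.9] rpy [-9.003e+01  2.000e-02 -8.310e+01] F [-5.   1.9  4. ] w 21.4 q [-0.36  0.26  1.44 -0.    1.45  1.09]
togo cm [ 0.043 -0.907  0.021] rot [ 0.0006  0.0001 -0.0003]
[ 0.6219527   1.29201552 -0.06888497]
```

Call:
drive_tool(
  rows=[
    [-0.02, 0, -0.04, 0, 0, 0, 1.5],
    [-0.02, 0, -0.04, 0, 0, 0, 1.5],
    [0, 0, 0, 0, 0, 0, 1.5],
    [0, 0, 0, 0, 0, 0, 1.5],
    [0, 0, 0, 0, 0, 0, 1.5],
  ],
)

```text
clock: 11.55
position: [0.5968, -0.1457, 0.3395]
tcp_rot: [-1.571, 0.0, -1.45]
wrist_force: [-3.7, 2.1, -1.4]
grip_width: 0.0209
```

```bash
python3 go.py 597.7 -146.3 349 -83.1; python3 -c "
from plant import bot; print(bot.state()['ft_torque'])"
```

```text
t 11.55 pos [ 596.8 -145.7  339.5] rpy [-9.003e+01  1.000e-02 -8.310e+01] F [-3.7  2.1 -1.4] w 20.9 q [-0.36  0.26  1.44 -0.    1.44  1.09]
togo cm [ 0.07  -0.951  0.085] rot [ 0.0005  0.     -0.0002]
[ 3.64479460e-01  6.94532060e-01 -2.78574045e-04]
```

Call:
drive_tool(
  rows=[
    [-0.03, 0, -0.03, 0, 0, 0, 1.5],
    [-0.03, 0, -0.03, 0, 0, 0, 1.5],
    [0, 0, 0, 0, 0, 0, 1.5],
    [0, 0, 0, 0, 0, 0, 1.5],
    [0, 0, 0, 0, 0, 0, 1.5],
  ],
)

```text
clock: 11.97
position: [0.5962, -0.1453, 0.3397]
tcp_rot: [-1.571, -0.0, -1.45]
wrist_force: [-0.5, -0.4, -2.5]
grip_width: 0.0208
```

```bash
python3 go.py 597.7 -146.3 349 -83.1; python3 -c "
from plant import bot; print(bot.state()['ft_torque'])"
```

```text
t 11.97 pos [ 596.2 -145.3  339.7] rpy [-9.00e+01 -1.00e-02 -8.31e+01] F [-0.5 -0.4 -2.5] w 20.8 q [-0.36  0.26  1.44 -0.    1.44  1.09]
togo cm [ 0.12  -0.935  0.138] rot [-0.0001 -0.0001  0.0002]
[-0.00302625  0.11519942  0.01717371]
```

Call:
drive_tool(
  rows=[
    [-0.04, 0, -0.035, 0, 0, 0, 1.5],
    [0, 0.1, 0, 0, 0, 0, 1.5],
    [0, 0.1, 0, 0, 0, 0, 1.5],
    [0, 0, 0, 0, 0, 0, 1.5],
    [0, 0, 0, 0, 0, 0, 1.5],
  ],
)

```text
clock: 12.38
position: [0.5957, -0.1449, 0.3376]
tcp_rot: [-1.571, -0.0, -1.45]
wrist_force: [-0.6, -0.7, -3.3]
grip_width: 0.0209
```

```bash
python3 go.py 597.7 -146.3 349 -83.1; python3 -c "
from plant import bot; print(bot.state()['ft_torque'])"
```

```text
t 12.38 pos [ 595.7 -144.9  337.6] rpy [-90.01  -0.   -83.1 ] F [-0.6 -0.7 -3.3] w 20.9 q [-0.36  0.26  1.44 -0.    1.44  1.09]
togo cm [ 0.165 -1.138  0.178] rot [ 0.0002 -0.      0.    ]
[ 0.04036255 -0.0190333   0.02259707]
```

Call:
drive_tool(
  rows=[
    [0, 0.1, 0, 0, 0, 0, 1.5],
    [0, 0.1, 0, 0, 0, 0, 1.5],
    [0, 0.1, 0, 0, 0, 0, 1.5],
    [0, 0, 0, 0, 0, 0, 1.5],
    [0, 0, 0, 0, 0, 0, 1.5],
  ],
)

```text
clock: 12.8
position: [0.5957, -0.1449, 0.3346]
tcp_rot: [-1.571, 0.0, -1.45]
wrist_force: [-0.3, 0.1, -2.6]
grip_width: 0.021
```

```bash
python3 go.py 597.7 -146.3 349 -83.1; python3 -c "
from plant import bot; print(bot.state()['ft_torque'])"
```

```text
t 12.8 pos [ 595.7 -144.9  334.6] rpy [-90.01   0.   -83.1 ] F [-0.3  0.1 -2.6] w 21.0 q [-0.36  0.26  1.45 -0.    1.43  1.09]
togo cm [ 0.164 -1.441  0.177] rot [ 0.0002 -0.     -0.    ]
[-0.01830079  0.06915377  0.02022289]
```

Call:
drive_tool(
  rows=[
    [0, 0.1, 0, 0, 0, 0, 1.5],
    [0, 0.1, 0, 0, 0, 0, 1.5],
    [0, 0.1, 0, 0, 0, 0, 1.5],
    [0, 0, 0, 0, 0, 0, 1.5],
    [0, 0, 0, 0, 0, 0, 1.5],
  ],
)

```text
clock: 13.22
position: [0.5957, -0.1449, 0.3316]
tcp_rot: [-1.571, -0.0, -1.45]
wrist_force: [-0.5, -0.1, -3.5]
grip_width: 0.021
```

Call:
drive_tool(
  rows=[
    [0, 0.1, 0, 0, 0, 0, 1.5],
    [0, 0.1, 0, 0, 0, 0, 1.5],
    [0, 0.1, 0, 0, 0, 0, 1.5],
    [0, 0, 0, 0, 0, 0, 1.5],
    [0, 0, 0, 0, 0, 0, 1.5],
  ],
)

```text
clock: 13.63
position: [0.5956, -0.1449, 0.3285]
tcp_rot: [-1.572, 0.0, -1.45]
wrist_force: [-2.9, 0.2, -2.8]
grip_width: 0.0212
```

```bash
python3 go.py 597.7 -146.3 349 -83.1; python3 -c "
from plant import bot; print(bot.state()['ft_torque'])"
```

```text
t 13.63 pos [ 595.6 -144.9  328.5] rpy [-9.004e+01  1.000e-02 -8.310e+01] F [-2.9  0.2 -2.8] w 21.2 q [-0.36  0.26  1.46 -0.    1.42  1.09]
togo cm [ 0.166 -2.053  0.188] rot [ 0.0008 -0.     -0.0001]
[ 0.02846553  0.58079795 -0.01538196]
```

Call:
drive_tool(
  rows=[
    [0, 0.1, 0, 0, 0, 0, 1.5],
    [0, 0.1, 0, 0, 0, 0, 1.5],
    [0, 0.1, 0, 0, 0, 0, 1.5],
    [0, 0, 0, 0, 0, 0, 1.5],
    [0, 0, 0, 0, 0, 0, 1.5],
  ],
)

```text
clock: 14.05
position: [0.5955, -0.1449, 0.3254]
tcp_rot: [-1.572, 0.0, -1.45]
wrist_force: [-5.6, -0.1, -3.2]
grip_width: 0.0214
```

Call:
drive_tool(
  rows=[
    [0, 0.1, 0, 0, 0, 0, 1.5],
    [0, 0.1, 0, 0, 0, 0, 1.5],
    [0, 0.1, 0, 0, 0, 0, 1.5],
    [0, 0, 0, 0, 0, 0, 1.5],
    [0, 0, 0, 0, 0, 0, 1.5],
  ],
)

```text
clock: 14.47
position: [0.5955, -0.1449, 0.3224]
tcp_rot: [-1.572, 0.0, -1.45]
wrist_force: [-6.1, -1.0, -0.4]
grip_width: 0.0205
```

```bash
python3 go.py 597.7 -146.3 349 -83.1; python3 -c "
from plant import bot; print(bot.state()['ft_torque'])"
```

```text
t 14.47 pos [ 595.5 -144.9  322.4] rpy [-90.06   0.   -83.11] F [-6.1 -1.  -0.4] w 20.5 q [-0.36  0.27  1.46 -0.    1.41  1.09]
togo cm [ 0.16  -2.657  0.197] rot [ 0.0011 -0.0001 -0.    ]
[-0.13003143  1.39652634  0.01195451]
```

Call:
drive_tool(
  rows=[
    [0, 0.1, 0, 0, 0, 0, 1.5],
    [0, 0.1, 0, 0, 0, 0, 1.5],
    [0, 0.1, 0, 0, 0, 0, 1.5],
    [0, 0.1, 0, 0, 0, 0, 1.5],
    [0, 0, 0, 0, 0, 0, 1.5],
  ],
)

```text
clock: 14.88
position: [0.5955, -0.1449, 0.3185]
tcp_rot: [-1.572, 0.0, -1.45]
wrist_force: [-5.3, 0.5, -1.7]
grip_width: 0.0211
```

Call:
drive_tool(
  rows=[
    [0, 0.1, 0, 0, 0, 0, 1.5],
    [0, 0.1, 0, 0, 0, 0, 1.5],
    [0, 0.1, 0, 0, 0, 0, 1.5],
    [0, 0.1, 0, 0, 0, 0, 1.5],
    [0, 0, 0, 0, 0, 0, 1.5],
  ],
)

```text
clock: 15.3
position: [0.5955, -0.1449, 0.3145]
tcp_rot: [-1.572, 0.0, -1.45]
wrist_force: [-6.9, -0.4, -1.1]
grip_width: 0.0212
```

Call:
drive_tool(
  rows=[
    [0, 0.1, 0, 0, 0, 0, 1.5],
    [0, 0.1, 0, 0, 0, 0, 1.5],
    [0, 0.1, 0, 0, 0, 0, 1.5],
    [0, 0.1, 0, 0, 0, 0, 1.5],
    [0, 0, 0, 0, 0, 0, 1.5],
  ],
)

```text
clock: 15.72
position: [0.5955, -0.1449, 0.3105]
tcp_rot: [-1.572, 0.0, -1.45]
wrist_force: [-6.8, -0.6, -0.9]
grip_width: 0.021
```

```bash
python3 go.py 597.7 -146.3 349 -83.1; python3 -c "
from plant import bot; print(bot.state()['ft_torque'])"
```

```text
t 15.72 pos [ 595.5 -144.9  310.5] rpy [-90.07   0.   -83.1 ] F [-6.8 -0.6 -0.9] w 21.0 q [-0.36  0.28  1.48 -0.    1.39  1.09]
togo cm [ 0.162 -3.853  0.201] rot [ 0.0013 -0.0001 -0.    ]
[-0.17855352  1.4446423   0.02330765]
```

Call:
drive_tool(
  rows=[
    [0, 0.1, 0, 0, 0, 0, 1.5],
    [0, 0.1, 0, 0, 0, 0, 1.5],
    [0, 0.1, 0, 0, 0, 0, 1.5],
    [0, 0.1, 0, 0, 0, 0, 1.5],
    [0, 0, 0, 0, 0, 0, 1.5],
  ],
  grip_force=35,
)

```text
clock: 16.13
position: [0.5955, -0.1449, 0.3064]
tcp_rot: [-1.572, -0.0, -1.45]
wrist_force: [-6.1, -1.1, -0.7]
grip_width: 0.0209
```

Call:
drive_tool(
  rows=[
    [0, 0.05, 0, 0, 0, 0, 1.5],
    [0, 0.05, 0, 0, 0, 0, 1.5],
    [0, 0.05, 0, 0, 0, 0, 1.5],
    [0, 0.05, 0, 0, 0, 0, 1.5],
    [0, 0.05, 0, 0, 0, 0, 1.5],
  ],
)

```text
clock: 16.55
position: [0.5955, -0.145, 0.3042]
tcp_rot: [-1.572, -0.0, -1.451]
wrist_force: [-7.6, -0.9, -0.7]
grip_width: 0.0211
```

Call:
drive_tool(
  rows=[
    [0, 0.03, 0, 0, 0, 0, 1.5],
    [0, 0.03, 0, 0, 0, 0, 1.5],
    [0, 0.03, 0, 0, 0, 0, 1.5],
    [0, 0.03, 0, 0, 0, 0, 1.5],
    [0, 0, 0, 0, 0, 0, 1.5],
  ],
)

```text
clock: 16.97
position: [0.5954, -0.1449, 0.3029]
tcp_rot: [-1.572, -0.0, -1.45]
wrist_force: [-7.1, -0.6, -0.5]
grip_width: 0.0208
```

Call:
drive_tool(
  rows=[
    [0, 0.03, 0, 0, 0, 0, 1.5],
    [0, 0.03, 0, 0, 0, 0, 1.5],
    [0, 0.03, 0, 0, 0, 0, 1.5],
    [0, 0.03, 0, 0, 0, 0, 1.5],
    [0, 0.03, 0, 0, 0, 0, 1.5],
  ],
)

```text
clock: 17.38
position: [0.5955, -0.145, 0.3015]
tcp_rot: [-1.572, -0.0, -1.45]
wrist_force: [-8.2, -1.4, 1.4]
grip_width: 0.0206
```

Call:
drive_tool(
  rows=[
    [0, 0.03, 0, 0, 0, 0, 1.5],
    [0, 0.03, 0, 0, 0, 0, 1.5],
    [0, 0.03, 0, 0, 0, 0, 1.5],
    [0, 0.03, 0, 0, 0, 0, 1.5],
    [0, 0.03, 0, 0, 0, 0, 1.5],
  ],
)

```text
clock: 17.8
position: [0.5955, -0.145, 0.3]
tcp_rot: [-1.572, -0.0, -1.451]
wrist_force: [-7.0, -1.3, 2.3]
grip_width: 0.0209
```

Call:
drive_tool(
  rows=[
    [0, 0.03, 0, 0, 0, 0, 1.5],
    [0, 0.03, 0, 0, 0, 0, 1.5],
    [0, 0.03, 0, 0, 0, 0, 1.5],
    [0, 0.03, 0, 0, 0, 0, 1.5],
    [0, 0.03, 0, 0, 0, 0, 1.5],
  ],
)

```text
clock: 18.22
position: [0.5955, -0.145, 0.2985]
tcp_rot: [-1.572, -0.0, -1.45]
wrist_force: [-7.8, -1.1, 2.4]
grip_width: 0.0211
```

Call:
drive_tool(
  rows=[
    [0, 0.03, 0, 0, 0, 0, 1.5],
    [0, 0.03, 0, 0, 0, 0, 1.5],
    [0, 0.03, 0, 0, 0, 0, 1.5],
    [0, 0.03, 0, 0, 0, 0, 1.5],
    [0, 0.03, 0, 0, 0, 0, 1.5],
  ],
)

```text
clock: 18.63
position: [0.5954, -0.145, 0.297]
tcp_rot: [-1.572, -0.0, -1.45]
wrist_force: [-7.7, -0.6, 2.4]
grip_width: 0.0207
```

Call:
drive_tool(
  rows=[
    [0, 0.03, 0, 0, 0, 0, 1.5],
    [0, 0.03, 0, 0, 0, 0, 1.5],
    [0, 0.03, 0, 0, 0, 0, 1.5],
    [0, 0.03, 0, 0, 0, 0, 1.5],
    [0, 0.03, 0, 0, 0, 0, 1.5],
  ],
)

```text
clock: 19.05
position: [0.5954, -0.145, 0.2955]
tcp_rot: [-1.572, -0.0, -1.451]
wrist_force: [-8.1, -1.1, 2.0]
grip_width: 0.0209
```

Call:
drive_tool(
  rows=[
    [0, 0.03, 0, 0, 0, 0, 1.5],
    [0, 0.03, 0, 0, 0, 0, 1.5],
    [0, 0.03, 0, 0, 0, 0, 1.5],
    [0, 0.03, 0, 0, 0, 0, 1.5],
    [0, 0.03, 0, 0, 0, 0, 1.5],
  ],
)

```text
clock: 19.47
position: [0.5954, -0.145, 0.294]
tcp_rot: [-1.572, -0.0, -1.451]
wrist_force: [-7.6, -0.7, 1.8]
grip_width: 0.0206
```

Call:
drive_tool(
  rows=[
    [0, 0.03, 0, 0, 0, 0, 1.5],
    [0, 0.03, 0, 0, 0, 0, 1.5],
    [0, 0.03, 0, 0, 0, 0, 1.5],
    [0, 0.03, 0, 0, 0, 0, 1.5],
    [0, 0.03, 0, 0, 0, 0, 1.5],
  ],
)

```text
clock: 19.88
position: [0.5954, -0.145, 0.2925]
tcp_rot: [-1.572, -0.0, -1.45]
wrist_force: [-8.2, -1.6, 2.5]
grip_width: 0.0208
```

Call:
drive_tool(
  rows=[
    [0, 0.03, 0, 0, 0, 0, 1.5],
    [0, 0.03, 0, 0, 0, 0, 1.5],
    [0, 0.03, 0, 0, 0, 0, 1.5],
    [0, 0.03, 0, 0, 0, 0, 1.5],
    [0, 0.03, 0, 0, 0, 0, 1.5],
  ],
)

```text
clock: 20.3
position: [0.5954, -0.145, 0.2911]
tcp_rot: [-1.572, -0.0, -1.45]
wrist_force: [-8.4, -1.8, 6.2]
grip_width: 0.021
```

Call:
drive_tool(
  rows=[
    [0, 0.02, 0, 0, 0, 0, 1.5],
    [0, 0.02, 0, 0, 0, 0, 1.5],
    [0, 0, 0, 0, 0, 0, 1.5],
    [0, 0, 0, 0, 0, 0, 1.5],
    [0, 0, 0, 0, 0, 0, 1.5],
  ],
)

```text
clock: 20.72
position: [0.5955, -0.145, 0.2911]
tcp_rot: [-1.571, -0.0, -1.45]
wrist_force: [-9.6, -0.6, 6.7]
grip_width: 0.0213
```

Call:
drive_tool(
  rows=[
    [0, 0.02, 0, 0, 0, 0, 1.5],
    [0, 0.02, 0, 0, 0, 0, 1.5],
    [0, 0, 0, 0, 0, 0, 1.5],
    [0, 0, 0, 0, 0, 0, 1.5],
    [0, 0, 0, 0, 0, 0, 1.5],
  ],
)

```text
clock: 21.13
position: [0.5955, -0.145, 0.2911]
tcp_rot: [-1.571, -0.001, -1.45]
wrist_force: [-10.4, -0.4, 10.8]
grip_width: 0.021
```

Call:
drive_tool(
  rows=[
    [0, 0.02, 0, 0, 0, 0, 1.5],
    [0, 0.02, 0, 0, 0, 0, 1.5],
    [0, 0, 0, 0, 0, 0, 1.5],
    [0, 0, 0, 0, 0, 0, 1.5],
    [0, 0, 0, 0, 0, 0, 1.5],
  ],
)

```text
clock: 21.55
position: [0.5955, -0.145, 0.291]
tcp_rot: [-1.571, -0.001, -1.45]
wrist_force: [-10.9, 0.5, 15.1]
grip_width: 0.021
```

```bash
python3 go.py 595.4 -145 291 -83.1; python3 -c "
from plant import bot; print(bot.state()['ft_torque'])"
```

```text
t 21.55 pos [ 595.5 -145.   291. ] rpy [-9.000e+01 -4.000e-02 -8.311e+01] F [-10.9   0.5  15.1] w 21.0 q [-0.36  0.29  1.5  -0.    1.35  1.09]
togo cm [ 0.001 -0.    -0.012] rot [-0.0001 -0.0001  0.0008]
[0.12390485 2.4060341  0.00717697]
```

Call:
drive_tool(
  rows=[
    [0, -0.04, 0, 0, 0, 0, 1.5],
    [0, -0.04, 0, 0, 0, 0, 1.5],
    [0, 0, 0, 0, 0, 0, 1.5],
    [0, 0, 0, 0, 0, 0, 2.4],
    [0, 0, 0, 0, 0, 0, 2.7],
  ],
)

```text
clock: 21.97
position: [0.5959, -0.1449, 0.2909]
tcp_rot: [-1.57, -0.0, -1.45]
wrist_force: [-0.3, 0.4, 0.1]
grip_width: 0.027
```

Call:
drive_tool(
  rows=[
    [0, 0, 0, 0, 0, 0, 3.2],
    [0, 0, 0, 0, 0, 0, 3.8],
    [0, 0, 0, 0, 0, 0, 4],
    [0, 0, 0, 0, 0, 0, 4],
    [0, 0, 0, 0, 0, 0, 4],
  ],
)

```text
clock: 22.38
position: [0.5958, -0.1449, 0.2906]
tcp_rot: [-1.571, -0.0, -1.45]
wrist_force: [0.3, -0.0, 0.3]
grip_width: 0.0401
```

Call:
drive_tool(
  rows=[
    [0, -0.5, 0, 0, 0, 0, 4],
    [0, -1, 0, 0, 0, 0, 4],
    [0, -1.5, 0, 0, 0, 0, 4],
    [0, -1.5, 0, 0, 0, 0, 4],
    [0, -1.5, 0, 0, 0, 0, 4],
  ],
)

```text
clock: 22.8
position: [0.5957, -0.1448, 0.3524]
tcp_rot: [-1.57, -0.0, -1.45]
wrist_force: [0.0, -1.0, 0.5]
grip_width: 0.0401
```

Call:
drive_tool(
  rows=[
    [0, -1.5, 0, 0, 0, 0, 4],
    [0, -1.5, 0, 0, 0, 0, 4],
    [0, -1, 0, 0, 0, 0, 4],
    [0, 0, 0, 0, 0, 0, 4],
    [0, 0, 0, 0, 0, 0, 4],
  ],
)

```text
clock: 23.22
position: [0.5957, -0.1448, 0.391]
tcp_rot: [-1.57, -0.0, -1.45]
wrist_force: [-0.5, -0.3, 0.1]
grip_width: 0.0401
```

```bash
python3 go.py 577 22 390 6.9
python3 - <<'E'
from h import *
s=grab("scene","pics/s3.pkl")
cv2.imwrite("pics/c5.png",crop(s,170,130,330,250,5))
np.set_printoptions(precision=2,suppress=True)
a=np.radians(6.9);ux=np.array([np.cos(a),np.sin(a),0]);uy=np.array([-ux[1],ux[0],0])
for zt in(.145,.137):
  for i,j in[(1,1),(1,-1),(-1,-1),(-1,1)]: print(zt,i,j,proj(s,np.array([.5955,-.145,zt])+.023*i*ux+.011*j*uy))
E
```

```text
t 23.22 pos [ 595.7 -144.8  391. ] rpy [-8.996e+01 -3.000e-02 -8.310e+01] F [-0.5 -0.3  0.1] w 40.1 q [-0.36  0.23  1.37 -0.    1.54  1.09]
togo cm [-16.788   0.091   0.148] rot [-2.0000e-04 -1.5708e+00  9.0000e-04]
0.145 1 1 [219.87 205.91]
0.145 1 -1 [211.89 208.11]
0.145 -1 -1 [206.22 198.44]
0.145 -1 1 [213.95 196.39]
0.137 1 1 [220.04 208.32]
0.137 1 -1 [212.11 210.52]
0.137 -1 -1 [206.45 200.81]
0.137 -1 1 [214.15 198.76]
```

View pics/c5.png

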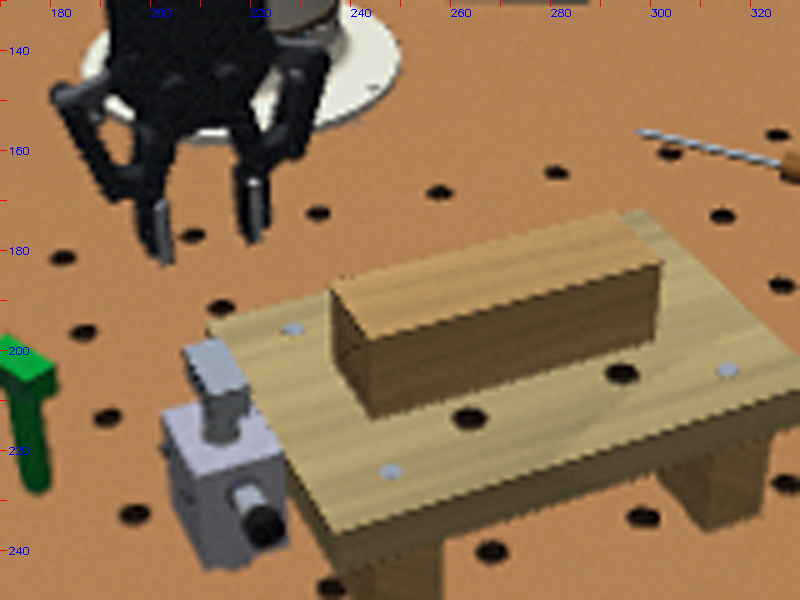

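The crop shows the stop standing in the holder, its head top at about (214,203), and the gripper clear above. The blank is undisturbed, with its end near (240,200). Next I'll turn and go over to the blank.

Call:
drive_tool(
  rows=[
    [0, 0, 0, 0, -0.1047, 0, 4],
    [0, 0, 0, 0, -0.1047, 0, 4],
    [0, 0, 0, 0, -0.1047, 0, 4],
    [0, 0, 0, 0, -0.1047, 0, 4],
    [0, 0, 0, 0, -0.1047, 0, 4],
  ],
)

```text
clock: 23.68
position: [0.5957, -0.1449, 0.3894]
tcp_rot: [-1.572, 0.001, -0.922]
wrist_force: [-0.4, 0.3, 0.9]
grip_width: 0.0399
```

Call:
drive_tool(
  rows=[
    [0, 0, 0, 0, -0.1047, 0, 8.5],
    [0, 0, 0, 0, -0.1047, 0, 8.5],
    [0, 0, 0, 0, -0.1047, 0, 8.5],
    [0, 0, 0, 0, -0.1047, 0, 8.5],
    [0, 0, 0, 0, -0.1047, 0, 8.5],
  ],
)

```text
clock: 24.1
position: [0.5957, -0.1449, 0.3894]
tcp_rot: [-1.571, 0.002, -0.398]
wrist_force: [0.1, 0.1, -0.0]
grip_width: 0.0849
```

Call:
drive_tool(
  rows=[
    [0, 0, 0, 0, -0.1047, 0, 8.5],
    [0, 0, 0, 0, -0.1047, 0, 8.5],
    [0, 0, 0, 0, -0.1047, 0, 8.5],
    [0, 0, 0, 0, -0.1047, 0, 8.5],
    [0, 0, 0, 0, -0.1047, 0, 8.5],
  ],
)

```text
clock: 24.52
position: [0.5957, -0.1449, 0.3894]
tcp_rot: [-1.57, 0.002, 0.125]
wrist_force: [0.3, -0.6, 0.5]
grip_width: 0.0852
```

Call:
drive_tool(
  rows=[
    [0, 0, 1.68, 0, 0, 0, 8.5],
    [0, 0, 1.68, 0, 0, 0, 8.5],
    [0, 0, 1.68, 0, 0, 0, 8.5],
    [0, 0, 1.68, 0, 0, 0, 8.5],
    [0, 0, 1.68, 0, 0, 0, 8.5],
  ],
)

```text
clock: 24.93
position: [0.5853, -0.0601, 0.3896]
tcp_rot: [-1.57, 0.001, 0.118]
wrist_force: [0.2, 0.3, 0.4]
grip_width: 0.0855
```

Call:
drive_tool(
  rows=[
    [0, 0, 1.68, 0, 0, 0, 8.5],
    [0, 0, 1.68, 0, 0, 0, 8.5],
    [0, 0, 1.68, 0, 0, 0, 8.5],
    [0, 0, 1.68, 0, 0, 0, 8.5],
    [0.14, 0, 1.68, 0, 0, 0, 8.5],
  ],
)

```text
clock: 25.35
position: [0.5764, 0.0235, 0.3897]
tcp_rot: [-1.57, 0.001, 0.118]
wrist_force: [0.6, 0.2, -0.4]
grip_width: 0.0846
```

Call:
drive_tool(
  rows=[
    [0, 0.5, 0, 0, 0, 0, 8.5],
    [0, 1, 0, 0, 0, 0, 8.5],
    [0, 1, 0, 0, 0, 0, 8.5],
    [0, 0, 0, 0, 0, 0, 8.5],
    [0, 0, 0, 0, 0, 0, 8.5],
  ],
)

```text
clock: 25.77
position: [0.5769, 0.0215, 0.3644]
tcp_rot: [-1.571, 0.002, 0.119]
wrist_force: [-0.1, -0.7, -0.4]
grip_width: 0.0851
```

```bash
python3 go.py 576.4 21.5 285 6.9
```

```text
t 25.77 pos [576.9  21.5 364.4] rpy [-89.99   0.12   6.81] F [-0.1 -0.7 -0.4] w 85.1 q [-0.1   0.17  1.49 -0.    1.48 -0.21]
togo cm [-3.60e-02  7.94e+00  2.00e-03] rot [-0.0002 -0.0015 -0.002 ]
```

Call:
drive_tool(
  rows=[
    [0, 1.5, 0, 0, -0.0015, 0, 8.5],
    [0, 1.5, 0, 0, 0, 0, 8.5],
    [0, 1.5, 0, 0, 0, 0, 8.5],
    [0, 1.5, 0, 0, 0, 0, 8.5],
    [0, 1, 0, 0, 0, 0, 8.5],
  ],
)

```text
clock: 26.18
position: [0.5769, 0.0216, 0.2944]
tcp_rot: [-1.571, 0.001, 0.121]
wrist_force: [0.4, 0.6, 0.8]
grip_width: 0.085
```

Call:
drive_tool(
  rows=[
    [0, 0.5, 0, 0, 0, 0, 8.5],
    [0, 0.4, 0, 0, 0, 0, 8.5],
    [0, 0, 0, 0, 0, 0, 7.5],
    [0, 0, 0, 0, 0, 0, 7],
    [0, 0, 0, 0, 0, 0, 6.6],
  ],
  grip_force=20,
)

```text
clock: 26.6
position: [0.5772, 0.022, 0.2874]
tcp_rot: [-1.571, -0.001, 0.122]
wrist_force: [-0.8, 0.5, 0.2]
grip_width: 0.0662
```

Call:
drive_tool(
  rows=[
    [0, 0, 0, 0, 0, 0, 6.3],
    [0, 0, 0, 0, 0, 0, 6.1],
    [0, 0, 0, 0, 0, 0, 5.9],
    [0, 0, 0, 0, 0, 0, 5.7],
    [0, 0, 0, 0, 0, 0, 5.6],
  ],
)

```text
clock: 27.02
position: [0.577, 0.0221, 0.287]
tcp_rot: [-1.571, -0.0, 0.122]
wrist_force: [-3.2, 0.9, 6.7]
grip_width: 0.0579
```

```bash
python3 go.py 576.4 21.5 285 6.9;python3 -c "
from plant import bot; print(bot.state()['ft_torque'])"
```

```text
t 27.02 pos [577.   22.1 287. ] rpy [-9.001e+01 -2.000e-02  6.970e+00] F [-3.2  0.9  6.7] w 57.9 q [-0.1   0.22  1.6  -0.    1.32 -0.22]
togo cm [-0.065  0.198 -0.051] rot [0.0002 0.0012 0.0003]
[ 0.03048238  0.48197591 -0.12908104]
```

Call:
drive_tool(
  rows=[
    [0, -0.04, 0, 0, 0, 0, 5.6],
    [0, 0, -0.2, 0, 0, 0, 5.6],
    [0, 0, -0.5, 0, 0, 0, 5.6],
    [0, 0, -0.5, 0, 0, 0, 5.6],
    [0, 0, -0.5, 0, 0, 0, 5.6],
  ],
)

```text
clock: 27.43
position: [0.5792, 0.0047, 0.287]
tcp_rot: [-1.571, -0.0, 0.122]
wrist_force: [0.2, 2.4, 1.8]
grip_width: 0.058
```

Call:
drive_tool(
  rows=[
    [0, 0, -0.5, 0, 0, 0, 5.6],
    [0, 0, -0.5, 0, 0, 0, 5.6],
    [0, 0, -0.5, 0, 0, 0, 5.6],
    [0, 0, -0.5, 0, 0, 0, 5.6],
    [0, 0, -0.5, 0, 0, 0, 5.6],
  ],
)

```text
clock: 27.85
position: [0.5821, -0.0202, 0.287]
tcp_rot: [-1.571, 0.0, 0.121]
wrist_force: [0.9, 2.3, 1.4]
grip_width: 0.058
```

Call:
drive_tool(
  rows=[
    [0, 0, -0.4, 0, 0, 0, 5.6],
    [0, 0, -0.4, 0, 0, 0, 5.6],
    [0, 0, -0.4, 0, 0, 0, 5.6],
    [0, 0, -0.2, 0, 0, 0, 5.6],
    [0, 0, 0, 0, 0, 0, 5.6],
  ],
)

```text
clock: 28.27
position: [0.5838, -0.0341, 0.287]
tcp_rot: [-1.571, 0.0, 0.121]
wrist_force: [-0.1, -1.8, 0.6]
grip_width: 0.0577
```

```bash
python3 go.py 585.0 -43.6 287 6.9;python3 - <<'E'
from h import *
s=grab("scene","pics/s4.pkl")
cv2.imwrite("pics/c6.png",crop(s,180,120,330,240,5))
E
```

```text
t 28.27 pos [583.8 -34.1 287. ] rpy [-90.03   0.     6.94] F [-0.1 -1.8  0.6] w 57.7 q [-0.19  0.24  1.58 -0.    1.33 -0.31]
togo cm [-0.001 -0.    -0.96 ] rot [ 0.0006  0.0008 -0.0001]
```

View pics/c6.png

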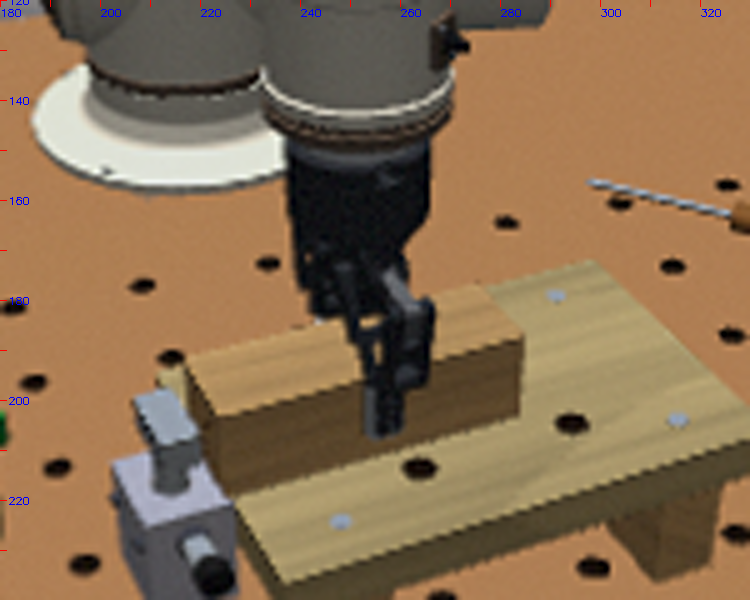

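The crop shows the blank held square with a gap of a few millimetres between its end (about 216,195) and the head (about 213,203). I'll close it slowly.

Call:
drive_tool(
  rows=[
    [0, 0, -0.15, 0, 0, 0, 5.6],
    [0, 0, -0.15, 0, 0, 0, 5.6],
    [0, 0, -0.15, 0, 0, 0, 5.6],
    [0, 0, -0.1, 0, 0, 0, 5.6],
    [0, 0, -0.05, 0, 0, 0, 5.6],
  ],
)

```text
clock: 28.73
position: [0.5845, -0.0395, 0.287]
tcp_rot: [-1.571, 0.0, 0.122]
wrist_force: [-0.4, 2.5, 2.0]
grip_width: 0.0578
```

Call:
drive_tool(
  rows=[
    [0, 0, -0.02, 0, 0, 0, 5.6],
    [0, 0, -0.02, 0, 0, 0, 5.6],
    [0, 0, -0.02, 0, 0, 0, 5.6],
    [0, 0, -0.02, 0, 0, 0, 5.6],
    [0, 0, -0.02, 0, 0, 0, 5.6],
  ],
)

```text
clock: 29.15
position: [0.5846, -0.0404, 0.287]
tcp_rot: [-1.571, 0.0, 0.122]
wrist_force: [-0.3, 2.0, 1.0]
grip_width: 0.0579
```

Call:
drive_tool(
  rows=[
    [0, 0, -0.03, 0, 0, 0, 5.6],
    [0, 0, -0.03, 0, 0, 0, 5.6],
    [0, 0, -0.03, 0, 0, 0, 5.6],
    [0, 0, -0.03, 0, 0, 0, 5.6],
    [0, 0, -0.03, 0, 0, 0, 5.6],
  ],
)

```text
clock: 29.57
position: [0.5848, -0.042, 0.287]
tcp_rot: [-1.571, 0.0, 0.122]
wrist_force: [0.8, 1.8, 1.1]
grip_width: 0.0578
```

Call:
drive_tool(
  rows=[
    [0, 0, -0.02, 0, 0, 0, 5.6],
    [0, 0, -0.02, 0, 0, 0, 5.6],
    [0, 0, -0.02, 0, 0, 0, 5.6],
    [0, 0, -0.02, 0, 0, 0, 5.6],
    [0, 0, -0.02, 0, 0, 0, 5.6],
  ],
)

```text
clock: 29.98
position: [0.5849, -0.0429, 0.287]
tcp_rot: [-1.571, 0.0, 0.122]
wrist_force: [-0.7, 2.7, 1.6]
grip_width: 0.0578
```

Call:
drive_tool(
  rows=[
    [0, 0, -0.02, 0, 0, 0, 5.6],
    [0, 0, -0.02, 0, 0, 0, 5.6],
    [0, 0, -0.02, 0, 0, 0, 5.6],
    [0, 0, -0.02, 0, 0, 0, 5.6],
    [0, 0, -0.02, 0, 0, 0, 5.6],
  ],
)

```text
clock: 30.4
position: [0.585, -0.0438, 0.287]
tcp_rot: [-1.571, 0.0, 0.122]
wrist_force: [-1.8, 5.9, 2.3]
grip_width: 0.0577
```

Call:
drive_tool(
  rows=[
    [0, 0, -0.02, 0, 0, 0, 5.6],
    [0, 0, 0, 0, 0, 0, 5.6],
    [0, 0, 0, 0, 0, 0, 5.6],
    [0, 0, 0, 0, 0, 0, 5.6],
    [0, 0, 0, 0, 0, 0, 5.6],
  ],
)

```text
clock: 30.82
position: [0.5851, -0.044, 0.287]
tcp_rot: [-1.571, 0.0, 0.122]
wrist_force: [-1.4, 5.5, 2.7]
grip_width: 0.0578
```

```bash
python3 go.py 585.0 -43.6 287 6.9; python3 -c "
from plant import bot; print(bot.state()['ft_torque'])"
```

```text
t 30.82 pos [585.1 -44.  287. ] rpy [-8.998e+01  1.000e-02  6.970e+00] F [-1.4  5.5  2.7] w 57.8 q [-0.21  0.24  1.57  0.    1.33 -0.33]
togo cm [-0.     0.     0.039] rot [-0.0003  0.0012 -0.0002]
[ 0.74689086  0.15365033 -0.06365584]
```

Call:
drive_tool(
  rows=[
    [0, 0, -0.02, 0, 0, 0, 5.6],
    [0, 0, 0, 0, 0, 0, 5.6],
    [0, 0, 0, 0, 0, 0, 5.6],
    [0, 0, 0, 0, 0, 0, 5.6],
    [0, 0, 0, 0, 0, 0, 5.6],
  ],
)

```text
clock: 31.23
position: [0.5851, -0.0441, 0.287]
tcp_rot: [-1.57, 0.0, 0.122]
wrist_force: [-1.3, 6.3, 2.8]
grip_width: 0.058
```

```bash
python3 go.py 585.0 -43.6 287 6.9
python3 - <<'E'
from h import *
s=grab("scene","pics/s5.pkl")
cv2.imwrite("pics/c7.png",crop(s,195,180,255,240,9))
E
```

```text
t 31.23 pos [585.1 -44.1 287. ] rpy [-8.998e+01  1.000e-02  6.970e+00] F [-1.3  6.3  2.8] w 58.0 q [-0.21  0.24  1.57  0.    1.33 -0.33]
togo cm [-0.     0.001  0.053] rot [-0.0004  0.0013 -0.0001]
```

View pics/c7.png

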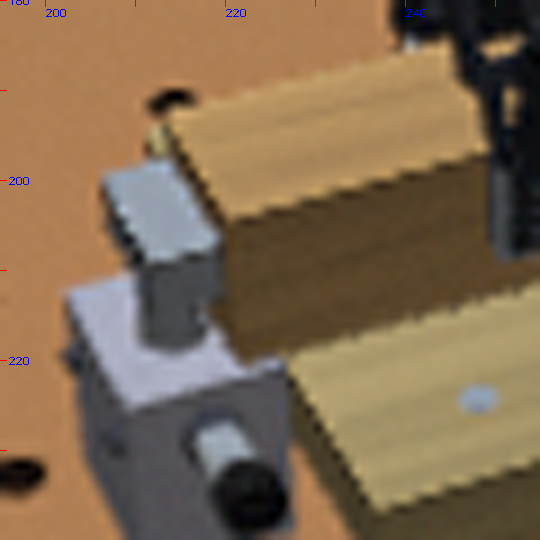

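The crop shows the blank's end edge meeting the head's broad face near (219,207), parallel to it with no visible gap. I'll ease the preload, open and rise.

Call:
drive_tool(
  rows=[
    [0, 0, 0.02, 0, 0, 0, 5.6],
    [0, 0, 0, 0, 0, 0, 5.6],
    [0, 0, 0, 0, 0, 0, 5.85],
    [0, 0, 0, 0, 0, 0, 6.1],
    [0, 0, 0, 0, 0, 0, 6.5],
  ],
)

```text
clock: 31.7
position: [0.5851, -0.0444, 0.287]
tcp_rot: [-1.571, 0.0, 0.121]
wrist_force: [-0.6, 0.0, 0.1]
grip_width: 0.0647
```

Call:
drive_tool(
  rows=[
    [0, 0, 0, 0, 0, 0, 7.2],
    [0, 0, 0, 0, 0, 0, 8],
    [0, 0, 0, 0, 0, 0, 8.2],
    [0, 0, 0, 0, 0, 0, 8.2],
    [0, 0, 0, 0, 0, 0, 8.2],
  ],
)

```text
clock: 32.12
position: [0.5851, -0.0442, 0.287]
tcp_rot: [-1.571, 0.0, 0.122]
wrist_force: [-0.3, 0.3, -0.4]
grip_width: 0.0824
```

```bash
python3 go.py 585.0 -43.6 287 6.9
```

```text
t 32.12 pos [585.1 -44.2 287. ] rpy [-90.01   0.     6.96] F [-0.3  0.3 -0.4] w 82.4 q [-0.21  0.24  1.57 -0.    1.33 -0.33]
togo cm [-0.002  0.002  0.057] rot [ 0.0001  0.0011 -0.    ]
```

Call:
drive_tool(
  rows=[
    [0, -0.6, 0, 0, 0, 0, 8.2],
    [0, -1.2, 0, 0, 0, 0, 8.2],
    [0, -2, 0, 0, 0, 0, 8.2],
    [0, -2, 0, 0, 0, 0, 8.2],
    [0, -2, 0, 0, 0, 0, 8.2],
  ],
)

```text
clock: 32.53
position: [0.585, -0.0441, 0.3672]
tcp_rot: [-1.571, -0.001, 0.122]
wrist_force: [0.4, -0.7, -0.1]
grip_width: 0.0819
```

Call:
drive_tool(
  rows=[
    [0, -2, 2, 0, 0, 0, 8.2],
    [0, -2, 3, 0, 0, 0, 8.2],
    [0, 0, 3, 0, 0, 0, 8.2],
    [0, 0, 3, 0, 0, 0, 8.2],
    [0, 0, 3, 0, 0, 0, 8.2],
  ],
)

```text
clock: 32.95
position: [0.5676, 0.0961, 0.4068]
tcp_rot: [-1.571, -0.002, 0.121]
wrist_force: [0.3, -0.4, -0.5]
grip_width: 0.0818
```

Call:
drive_tool(
  rows=[
    [0, 0, 3, 0, 0, 0, 8.2],
    [0, 0, 3, 0, 0, 0, 8.2],
    [0, 0, 2, 0, 0, 0, 8.2],
    [0, 0, 0, 0, 0, 0, 8.2],
    [0, 0, 0, 0, 0, 0, 8.2],
  ],
)

```text
clock: 33.37
position: [0.5581, 0.1751, 0.4061]
tcp_rot: [-1.571, -0.001, 0.123]
wrist_force: [0.1, 0.2, 0.5]
grip_width: 0.0821
```

```bash
python3 go.py 585.0 -43.6 287 6.9
python3 - <<'E'
from h import *
s=grab("scene","pics/s6.pkl"); t=grab("top","pics/t6.pkl")
cv2.imwrite("pics/c8.png",np.hstack([crop(s,195,180,275,260,5),crop(t,270,130,350,210,5)]))
E
```

```text
t 33.37 pos [558.1 175.1 406.1] rpy [-9.001e+01 -5.000e-02  7.080e+00] F [0.1 0.2 0.5] w 82.1 q [ 0.17  0.17  1.41 -0.    1.56  0.05]
togo cm [ -0.033  11.911 -22.035] rot [0.0002 0.0031 0.0009]
```

View pics/c8.png

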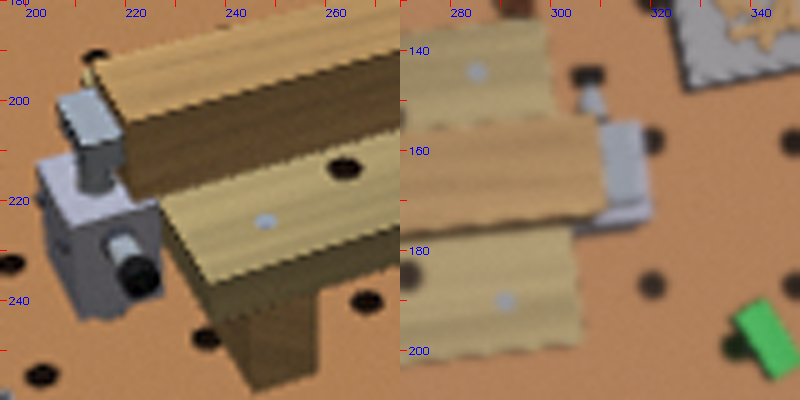

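Both views show the blank's end flush against the head's broad face, near (219,207) in the scene view and (310,163) in the top view. The gripper is clear of both, so I'm handing in.

```bash
python3 -c "
from plant import bot; print(bot.close_job())"
```

```text
the job is handed in; nothing more can be done
None
```

The planing stop stands in the holder on its height screw, and the leg blank rests against it. The job was handed in at about 33 s of the 70 s, and no verdict was reported.

- **Stop:** I lifted it out of the dog block and set it in the bore. On the way in, the foot caught the rim once with about 8 N; I shifted it about 2 mm and it went in freely. I pressed it past the plunger until it stopped hard about 57 mm below the mouth, within the 48–64 mm range. I pressed 0.8 mm further to confirm it; the force rose to about 19 N and the stop did not move. I then eased off and let go.
- **Blank:** I gripped it across its sides with 20 N, squared to the bench, and slid it about 66 mm until it met the stop with about 6 N. I then eased off and released it.
- **Last checks:** both cameras show the blank's end flush and square against a broad face of the head, with no visible gap. The gripper was clear and the wrist force about zero.
- **Disagreements:** the two cameras differed by about 4 mm on where the bore is; feeling the rim settled it close to the top camera's value. The drag past the plunger felt like 3–6 N, at or a little below the stated 4–9 N.
- **Not checked:** I did not measure the other objects again afterwards. The arm's path stayed clear of them.

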